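Lever open the gearhead case and stow the gearhead

TASK

Use the orange-handled pry blade to lever up the grey cover of the blue case (there is a slot for it under the cover's front edge) and swing it open until it stands upright or leans back, touching the cover with nothing but the blade until it is open. Lay the blade back down level with its handle on the black mat, and set the black gearhead with the yellow shaft cap, which stands by itself on the other side of the case from the mat, gently down on the floor inside the case, upright as it stands now. Leave the white tin and the dark bottle with the red nozzle where they are.

Things in the scene. Friction and masses are not known exactly. Their poses are not given: they have to be found in the camera images.
- case_floor (a point): Centre of the inner floor of the blue steel case, 6 mm above the table; the case is fixed to the bench. Outside 132 (x) x 160 (y) x 78 mm high without the cover, walls and floor 6 mm thick, so inside 120 x 148 mm, 72 mm deep, empty. Axes: x level, from the front wall to the hinge at the back, z up. A 4 mm high steel ear sticks out 16 mm at the foot of each side (y).
- case_slot (a point): Middle of the mouth of the pry slot, on the outer face of the front wall: a dark opening with a thin bright steel rim, 60 mm wide (y) and 8 mm high right through the 6 mm wall, directly under the cover; its lower edge is the top of the wall, 4 mm below this point, and its upper edge is the underside of the shut cover, 4 mm above. Axes as case_floor: go in along +x.
- case_hinge (a point): Middle of the cover's hinge line, on the back of the case at the height of the cover's underside, 78 mm above the table; 132 mm behind case_slot. The hinge line runs along y; the point does not move.
- cover (a joint): Opening angle of the grey steel cover in rad: 0 shut, 1.57 upright, 2.0 at its stop, leaning back. The cover is a plate 134 (x, from the hinge) x 164 x 6 mm, 0.12 kg, without handle, overhanging the front wall by 2 mm. Its hinge has friction (about 0.11 N m): the cover stays at the angle where it is left; lifting it takes about 2.5 N at 77 mm from the hinge.
- cover_edge (a point): Middle of the lower front edge of the grey cover, 134 mm from the hinge line; it moves with the cover. Axes as case_slot while shut: z is the normal of the plate, x points to the hinge.
- mat: Black rubber mat, 260 (x) x 150 (y) x 3 mm, fixed on the table; origin at the centre of its underside, z up. The pry blade lies on it.
- pry_handle (a point): Centre of the pry blade's orange handle, 110 (x) x 24 (y) x 30 mm (z), 15 mm above the mat while it lies there. x points along the tool to the blade's tip. The tool weighs 0.14 kg; its centre of mass is in front of this point (+x), within the handle.
- pry_tip (a point): Tip of the pry blade, 145 mm from pry_handle along the tool's x. The steel blade is straight, 24 mm wide (y), 3 mm thick (z), on the handle's axis, and reaches 90 mm out of the handle; the first 11 mm next to the handle are thicker (8 mm).
- pry: The whole pry blade tool; origin under the middle of the handle, axes as pry_handle.
- gearhead_housing (a point): Centre of the gearhead's black box-shaped housing, 42 (x) x 60 (y) x 60 mm (z), 30 mm above what it stands on. The yellow-capped shaft, 13 mm thick, sticks out to -x, its end 59 mm from this point, 10 mm higher. Grasp the housing across y. 0.3 to 0.6 kg; z up.
- gearhead: The gearhead; origin under the middle of its whole length, 19 mm from the housing's centre towards the shaft (-x).
- grease_tin: White round tin, 67 mm across, 36 mm high, bystander; origin under its centre.
- bottle_nozzle: Dark bottle with red nozzle, 49 mm across, 168 mm high, bystander; origin under its centre.
Not all that is in view belongs to the job. What is shaped like the gearhead but purple or turquoise is not meant. There is more than one size of the pry; the job needs the larger.

How it is judged:
By the outcome, as a careful person would: the job done as asked, in the order asked, and still so for the second after the job is handed in, with the robot touching nothing.
It also fails if it takes over 72 s, if anything falls off the work surface, if the arm or the gripper's body presses on something with over 40 N, if the wrist force passes 120 N, or if a joint passes its speed limit or range.

ROBOT

A 6-joint arm with a two-finger parallel gripper is mounted at the origin on a cart in front of the work surface, level with it; the furniture and walls round the work are solid. World frame = base frame: x ahead of the robot, y to its left, z up, the work surface at z = 0. Lengths are in mm, angles in rad, forces in N, time in s.
With the tool pointing down it reaches from about 350 to 775 mm from the base axis. Payload 7.3 kg.
Tool frame: the origin (TCP) lies on the centre line of the jaws, within the pads' length; the fingertips stand 22 mm ahead of it and the grasp point (between the pads) lies 3 mm ahead of it; x points along the fingers, z is the direction in which the jaws open and shut, and the axes are right-handed (so a half turn about x gives the same grasp; the last joint's range is limited). The gripper opens to 92 mm and grips with 3 to 60 N. Pads are 19 mm wide; open, the fingers measure 130 mm over their backs; the gripper's body (75 mm by 190 mm) begins 47 mm behind the grasp point.
Start: joints at [1.037, 0.342, 1.524, -0, 1.275, -0.146], TCP at [198.518, 486.042, 210.141] pointing down, gripper open.
Joint ranges: [-2.53, 2.53], [-0.77, 2.02], [0.04, 2.7], [-1, 4.14], [0.28, 2.66], [-3.11, 3.11]. Speed limits (rad/s): [2.57, 2.57, 3.14, 3.14, 3.14, 3.14].

INTERFACE

Orientations are given as [roll, pitch, yaw] about the fixed x, y, z axes, in that order (R = Rz(yaw) Ry(pitch) Rx(roll)).
In Python, from plant import readout, imaging, bot gives the robot as it stands.
- The arm moves only by the tool arm_command, never from a script. Its argument "plan" is a list of rows, each an object of numbers: "tx", "ty", "tz": the shift along the tool's x, y, z in cm; "wx", "wy", "wz": the turn, a rotation vector about the tool's x, y, z in rad; "jaw": the opening, from -1 (shut) to 1 (fully open). In form: [{"tx": .., "ty": .., "tz": .., "wx": .., "wy": .., "wz": .., "jaw": ..}, ...]. A call has 1 to 20 rows; each row shifts and turns the commanded pose from where the row before left it, along the tool's axes as they then stand; what a row does not reach is not made up. A row lasts 1/10 s, in which the tool goes at most 50 mm and 8.59 degrees, less where a joint would pass 70% of its speed; a pose out of reach is approached as far as the arm can. A call with a gripper value outside its range is refused whole. The fingers move at their own pace and stop on an object; the grip force is fixed at half the most. Time passes only in rows, so rows that do not move let the fingers close. It gives the time, the measured TCP pose, the force and the opening at its end, in the units of the state.
- readout.get_obs(): the state, without advancing time (a new reading comes with each control period).
- imaging.capture(name): name is "scene" or "side" or "wrist"; returns the picture (480x640x3 uint8, blue, green, red); there is no depth.
- imaging.get_calibration(name): a dict with "fx", "fy", "cx", "cy" (pixels), "position" and "rotation" of the camera in the world; the wrist camera has in their place "mount" (4x4, takes a point from camera to tool coordinates, whose origin is the TCP and whose axes are the tool frame's). Camera axes: x right, y up, looking along -z (the intrinsics and any distortion apply to the point x, -y, -z); pixel columns grow to the right and rows downward; lengths in mm; the calibration is good to about 2 mm. The wrist camera is an equidistant fisheye: a pixel r from the principal point sees the ray r / f radians off the axis. A picture is of the moment at which its call begins: read the wrist's pose just before it. get_calibration takes no time and is no camera call.
- bot.close_job(): hands the job in, once; it reports no verdict.
The state is a dict: "time": time; "joint_positions": joint angles; "dq": joint speeds; "tau": joint torques, N m; "tool_pos": TCP position; "tcp_rot": TCP orientation; "contact_force": force on the tool from outside, world axes, zero at the start; "moment": the same for the moment, N m; "grip_width": finger opening in mm.
Only numpy, scipy, OpenCV 4.12 (cv2) and the standard library are available. Lean on these libraries where they do the work, as an engineer would, in place of code of your own. Each camera call takes 0.05 s, during which the arm holds its last target.

## Working session

There is one attempt and no reset: what is moved stays moved. The work goes in short steps, Python scripts to look and compute and a tool call to move; the robot and the scene stay as the last step left them, time stands still between calls to the robot, and variables do not carry over. Pictures are saved under pics/ and viewed, and the job is handed in when it is done.

Besides the shell and the picture viewer there is one more tool, called after ">>>" as a command line: name --argument value ..., lists and objects as JSON in quotes. arm_command: Moves the arm, as the interface text tells. Its arguments: {"type":"object","properties":{"plan":{"type":"array"}},"required":["plan"]}

```bash
mkdir -p pics; ls
python3 - <<'E'
from plant import readout, imaging, bot
import cv2
o=readout.get_obs()
print(o)
for n in ["scene","side","wrist"]:
    print(n,imaging.get_calibration(n))
    cv2.imwrite(f"pics/{n}0.png",imaging.capture(n))
E
```

```text
pics
{'time': 0.0, 'joint_positions': array([ 1.03700519e+00,  3.42731906e-01,  1.52502666e+00,  2.64615928e-06,
        1.27541333e+00, -1.46013881e-01]), 'dq': array([-1.59852357e-03, -1.87884929e-03, -8.34725214e-04, -1.60033038e-03,
        9.17178344e-05, -1.59253695e-03]), 'tau': array([-1.41966043e-04, -4.31243312e+01, -2.44220889e+01,  7.19633955e-02,
        5.57232206e-02, -7.24821189e-05]), 'tool_pos': array([198.27689884, 485.6406696 , 209.43686349]), 'tcp_rot': array([ 2.99397653,  1.56921708, -2.10619048]), 'contact_force': array([ 0.65457607, -0.49187058,  0.11436675]), 'moment': array([-0.02025754,  0.03476467, -0.00863726]), 'grip_width': 91.73102596060825}
scene {'fx': 610.9573390612368, 'fy': 610.9573390612368, 'cx': 318.09804246040375, 'cy': 229.836034705959, 'position': array([  -90.00775272, -1103.18478403,   924.86839652]), 'rotation': array([ 1.00087384,  0.02215325, -0.53504317])}
side {'fx': 447.4681933032265, 'fy': 447.4681933032265, 'cx': 318.69434420319953, 'cy': 244.7046875695349, 'position': array([405.72689517, 743.02603879, 725.67902653]), 'rotation': array([ 0.82947394,  0.01381394, -2.95326988])}
wrist {'fx': 371.64829954431775, 'fy': 371.64829954431775, 'cx': 320.20958964407055, 'cy': 242.65053497834066, 'mount': array([[-3.12296342e-04,  2.49700011e-01, -9.68323193e-01,
        -1.74280505e+02],
       [-4.52675382e-05,  9.68323236e-01,  2.49700036e-01,
         6.51555876e+01],
       [ 9.99999950e-01,  1.21814015e-04, -2.91100500e-04,
        -4.04398287e-01],
       [ 0.00000000e+00,  0.00000000e+00,  0.00000000e+00,
         1.00000000e+00]])}
```

View pics/scene0.png

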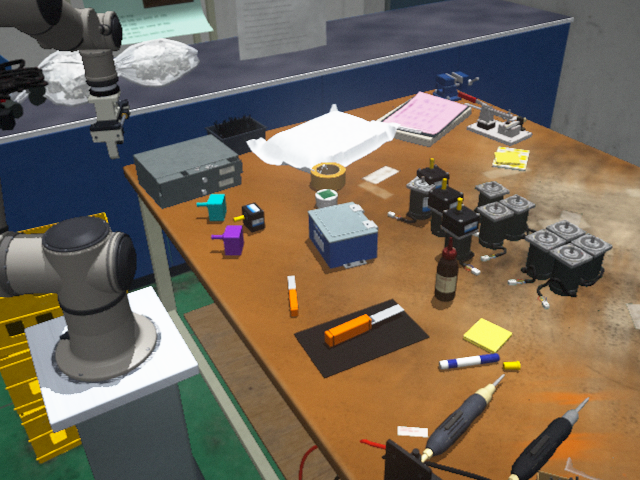

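View pics/side0.png

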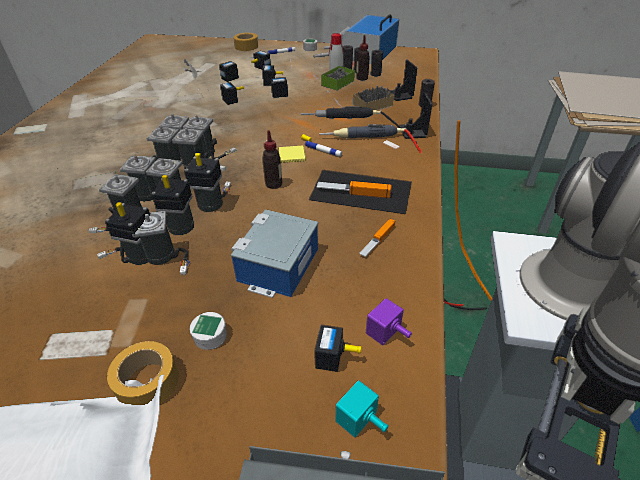

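View pics/wrist0.png

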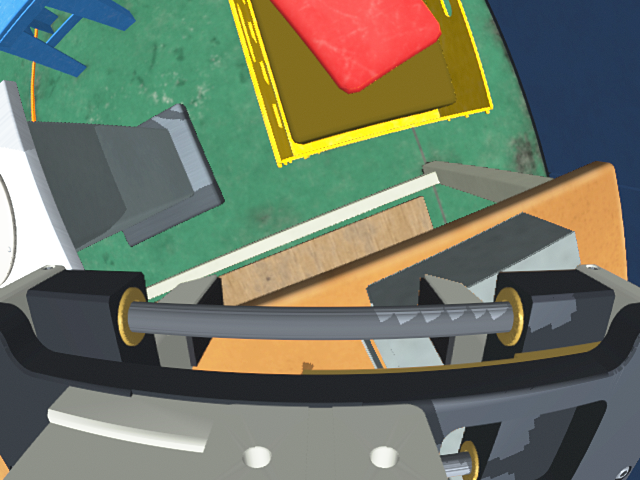

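The scene picture shows the large pry on the mat at (365,325), and the smaller one, which is not wanted, at (293,297). The black gearhead with the yellow shaft stands alone at (253,217). The purple one (233,240), the turquoise one (213,207) and the motor group at (430,185)–(460,215) are not meant. The case is at (342,235), the bottle at (446,275) and the tin at (327,198). Next I take enlarged crops.

```bash
cat > h.py <<'E'
import numpy as np, cv2
from scipy.spatial.transform import Rotation as R
from plant import readout, imaging, bot
def cam(n):
    c=imaging.get_calibration(n); Rm=np.asarray(c["rotation"],float)
    Rm=R.from_euler('xyz',Rm).as_matrix() if Rm.shape==(3,) else Rm
    return c,Rm,np.asarray(c["position"])
def proj(n,p):
    c,Rm,t=cam(n); q=(np.atleast_2d(p)-t)@Rm
    return np.c_[c["cx"]+c["fx"]*q[:,0]/-q[:,2], c["cy"]+c["fy"]*-q[:,1]/-q[:,2]]
def ray(n,uv):
    c,Rm,t=cam(n); u,v=uv
    d=Rm@np.array([(u-c["cx"])/c["fx"],-(v-c["cy"])/c["fy"],-1.]); return t,d/np.linalg.norm(d)
def onz(n,uv,z):
    t,d=ray(n,uv); return t+d*(z-t[2])/d[2]
def tri(uv1,uv2):
    a,d=ray("scene",uv1); b,e=ray("side",uv2)
    s=np.linalg.lstsq(np.c_[d,-e],b-a,rcond=None)[0]
    p,q=a+d*s[0],b+e*s[1]; return (p+q)/2,np.linalg.norm(p-q)
def wpose():
    o=readout.get_obs(); T=np.eye(4); T[:3,:3]=R.from_euler('xyz',o["tcp_rot"]).as_matrix(); T[:3,3]=o["tool_pos"]; return T
def wcam(T): 
    c=imaging.get_calibration("wrist"); return c,T@np.asarray(c["mount"])
def wproj(T,p):
    c,M=wcam(T); q=(np.atleast_2d(p)-M[:3,3])@M[:3,:3]
    x,y,z=q[:,0],-q[:,1],-q[:,2]; r=np.hypot(x,y); th=np.arctan2(r,z)
    return np.c_[c["cx"]+c["fx"]*th*x/r,c["cy"]+c["fy"]*th*y/r]
def wonz(T,uv,z):
    c,M=wcam(T); x=(uv[0]-c["cx"])/c["fx"]; y=(uv[1]-c["cy"])/c["fy"]; th=np.hypot(x,y)
    s=np.sin(th)/th if th>0 else 1
    d=M[:3,:3]@np.array([x*s,-y*s,-np.cos(th)]); t=M[:3,3]; return t+d*(z-t[2])/d[2]
def crop(img,x,y,w,h,k,out):
    c=cv2.resize(img[y:y+h,x:x+w],None,fx=k,fy=k,interpolation=cv2.INTER_CUBIC)
    for i in range(0,w,10):
        cv2.line(c,(i*k,0),(i*k,8 if (x+i)%50 else 16),(0,255,255),1)
        if (x+i)%20==0: cv2.putText(c,str(x+i),(i*k,28),0,.4,(0,255,255),1)
    for j in range(0,h,10):
        cv2.line(c,(0,j*k),(8,j*k),(0,255,255),1)
        if (y+j)%20==0: cv2.putText(c,str(y+j),(10,j*k+4),0,.4,(0,255,255),1)
    cv2.imwrite(out,c)
E
python3 - <<'E'
from h import *
s=cv2.imread("pics/scene0.png"); d=cv2.imread("pics/side0.png")
crop(s,280,190,160,120,5,"pics/c1.png")   # case & mat in scene
crop(s,290,280,140,100,5,"pics/c2.png")
crop(d,220,160,200,150,4,"pics/c3.png")
crop(s,190,180,100,80,7,"pics/c4.png")
crop(d,300,280,120,100,6,"pics/c5.png")
E
```

```text
(no output)
```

View pics/c1.png

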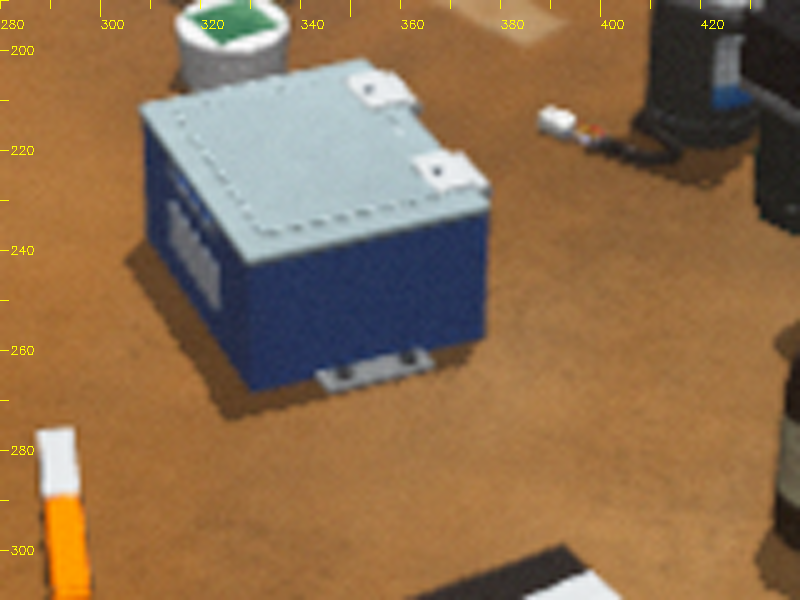

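View pics/c2.png

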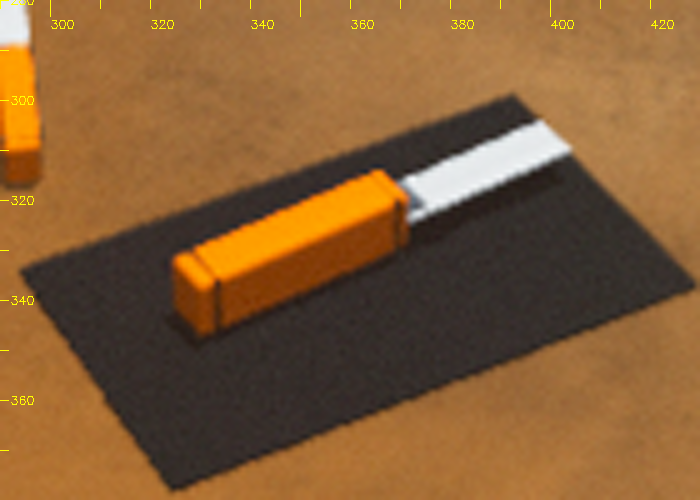

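View pics/c3.png

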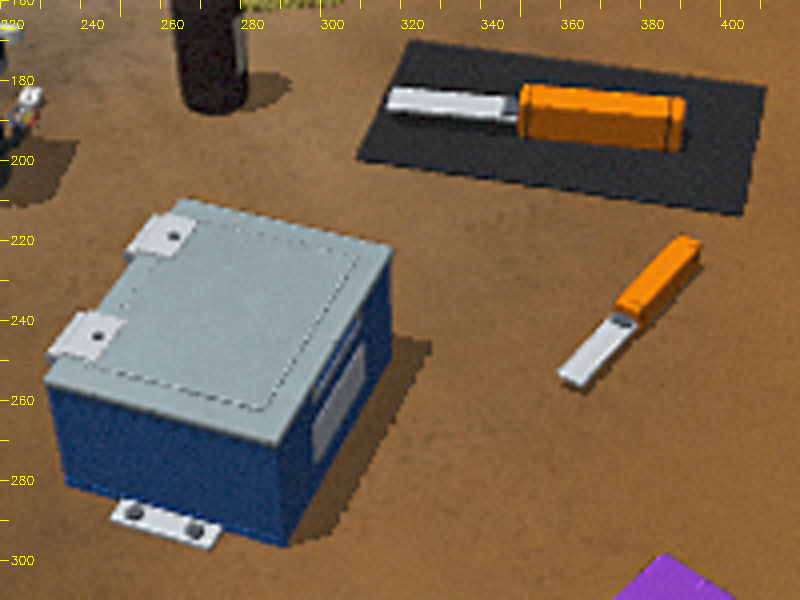

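View pics/c4.png

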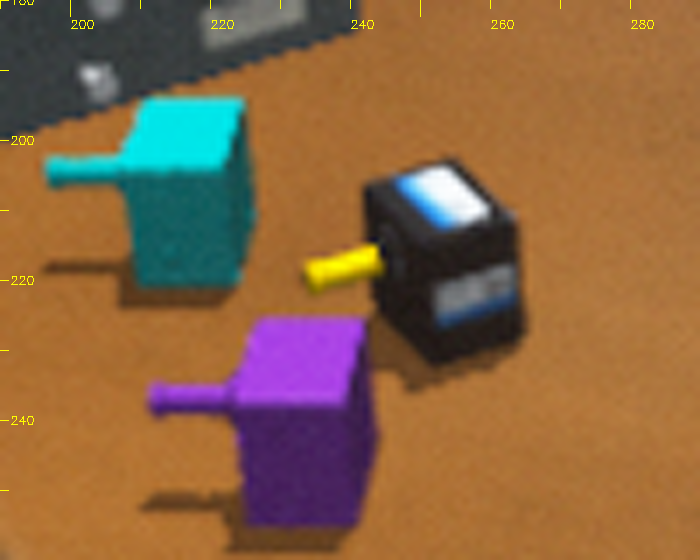

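View pics/c5.png

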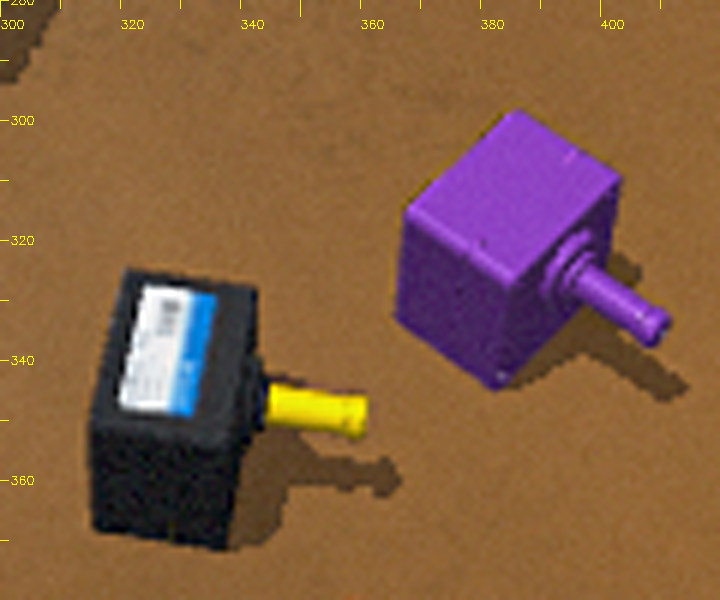

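```bash
cat > fit.py <<'E'
from h import *
from scipy.optimize import least_squares
def fit(sc,sd,x0,name):
    ps=np.array([a for a,_ in sc],float); us=np.array([b for _,b in sc],float)
    pd=np.array([a for a,_ in sd],float); ud=np.array([b for _,b in sd],float)
    def w(p,v):
        c,s=np.cos(v[2]),np.sin(v[2]); return np.c_[v[0]+c*p[:,0]-s*p[:,1],v[1]+s*p[:,0]+c*p[:,1],p[:,2]]
    def f(v): 
        r=[]
        if len(ps): r.append((proj("scene",w(ps,v))-us).ravel())
        if len(pd): r.append((proj("side",w(pd,v))-ud).ravel())
        return np.concatenate(r)
    q=least_squares(f,x0,x_scale=[100,100,1],loss='soft_l1'); print(name,np.round(q.x,3),"rms px",np.sqrt(np.mean(q.fun**2)).round(2),"\n",np.round(f(q.x).reshape(-1,2),1).tolist()); return q.x
E
python3 - <<'E'
from fit import *
ct=lambda x,y:(x,y,84)
# case frame: origin hinge xy
sc=[(ct(-134,82),(308.6,211.4)),(ct(-134,-82),(330,242.4)),(ct(0,-82),(378,231.4)),(ct(0,82),(352.4,202)),((-132,-80,0),(331.4,268)),((0,-80,0),(377,257.6)),((-132,80,0),(310,237.6))]
sd=[(ct(-134,82),(288,270.8)),(ct(-134,-82),(317.5,222.5)),(ct(0,-82),(265.5,210)),(ct(0,82),(231.8,255.5)),((-132,80,0),(290.8,296.5)),((0,80,0),(237.5,281.8))]
c=onz("scene",(342,222),84); print(c)
for a,b in(([s for s in sc],[]),([],sd),(sc,sd)): fit(a,b,[c[0]+67,c[1],0],"case hinge")
sc=[((-130,75,3),(294.4,334)),((130,75,3),(393,298.6)),((130,-75,3),(429.4,337.4)),((-130,-75,3),(325,378))]
sd=[((130,-75,3),(322,170)),((-130,-75,3),(411.7,181.7)),((-130,75,3),(405.5,213.7)),((130,75,3),(309.3,199.5))]
c=onz("scene",(362,336),3)
for a,b in((sc,[]),([],sd),(sc,sd)):fit(a,b,[c[0],c[1],0],"mat")
sc=[((55,12,33),(366,314)),((55,-12,33),(371.6,320.6)),((-55,12,33),(325,331)),((-55,-12,33),(333,335.6)),((145,12,19),(399,304)),((145,-12,19),(404.6,310))]
sd=[((145,-12,19),(317.5,181.7)),((145,12,19),(317.5,188)),((55,-12,33),(350.5,181.3)),((-55,-12,33),(391,184.3)),((-55,12,33),(390.7,191.7))]
for a,b in((sc,[]),([],sd),(sc,sd)):fit(a,b,[c[0],c[1],0],"pry")
sc=[((-21,30,60),(241.9,206.7)),((21,30,60),(254.3,202.9)),((21,-30,60),(263.6,210.7)),((21,-30,0),(265,228.6)),((-21,-30,0),(252.4,231.9)),((-59,0,40),(234.6,218.9))]
sd=[((21,-30,60),(320.8,324.7)),((-21,-30,60),(342.8,327.8)),((-21,30,60),(339.7,354.5)),((21,30,60),(315.3,350.5)),((21,30,0),(316.2,368.3)),((-21,30,0),(338.3,371.7)),((-59,0,40),(360.3,349.2))]
c=onz("scene",(253,217),30)
for a,b in((sc,[]),([],sd),(sc,sd)):fit(a,b,[c[0],c[1],0],"gear housing")
for nm,a,b in (("bottle top",(450,250),(268,133)),("tin",(327,194),(208,325)),("purple",(233,240),(388,322)),("smallpry",(293,297),(378,240))): print(nm,tri(a,b))
E
```

```text
[634.74752101  34.25754886  84.        ]
case hinge [ 7.04467e+02  2.75410e+01 -1.74000e-01] rms px 0.73 
 [[-1.2, -0.4], [-0.1, 0.0], [1.1, -0.3], [0.9, -0.7], [-0.7, 1.3], [0.7, 0.2], [-0.7, -0.2]]
case hinge [ 7.06167e+02  3.81550e+01 -1.80000e-01] rms px 0.89 
 [[1.2, 0.3], [1.3, -0.6], [-0.3, -0.7], [-1.5, -0.5], [0.3, 1.2], [-1.1, 0.0]]
case hinge [ 7.07192e+02  3.44160e+01 -1.74000e-01] rms px 1.3 
 [[-1.6, -1.8], [-0.6, -1.6], [0.4, -1.8], [0.3, -2.1], [-1.2, -0.4], [0.1, -1.4], [-1.1, -1.7], [1.6, -1.4], [1.1, -2.0], [-0.5, -1.8], [-1.1, -1.8], [0.6, -0.4], [-0.8, -1.2]]
mat [ 4.87477e+02 -2.76465e+02 -6.80000e-02] rms px 0.55 
 [[-0.8, -0.1], [0.2, -0.1], [1.1, -0.5], [-0.3, 0.4]]
mat [ 4.89132e+02 -2.68318e+02 -6.50000e-02] rms px 0.33 
 [[0.2, -0.3], [0.1, -0.3], [0.3, 0.1], [-0.7, 0.2]]
mat [ 4.88803e+02 -2.74095e+02 -6.50000e-02] rms px 0.89 
 [[-0.8, -0.8], [-0.1, -0.9], [0.9, -1.5], [-0.2, -0.5], [0.7, -1.3], [0.3, -1.4], [0.6, -1.2], [-0.2, -1.1]]
pry [ 4.63424e+02 -2.62245e+02  9.00000e-03] rms px 1.17 
 [[0.6, -0.7], [1.3, -1.3], [-0.5, 0.3], [-2.5, 2.2], [-0.4, 0.
[... 546 characters left out ...]
, [0.4, -1.4], [-0.7, -0.5], [-0.2, 0.4], [-0.4, 1.4], [0.1, 1.1], [1.5, -0.1]]
gear housing [4.85790e+02 2.70026e+02 2.00000e-02] rms px 1.09 
 [[-1.5, -2.1], [-0.6, -2.4], [-0.2, -1.3], [-0.1, -1.0], [-0.8, 0.2], [-1.3, 0.3], [-0.3, -1.7], [0.3, -1.9], [-1.0, -1.1], [-0.4, -0.3], [-0.6, 0.7], [-0.2, 0.5], [1.3, -0.6]]
bottle top (array([ 735.23081136, -272.60579856,  145.42486141]), np.float64(20.111537841091156))
tin (array([725.70751284, 261.587994  ,  31.61906382]), np.float64(2.2172415441041853))
purple (array([386.68933346, 190.06901409,  28.26648362]), np.float64(5.513180852699668))
smallpry (array([ 4.25503831e+02, -7.52247617e+01, -8.49588290e-02]), np.float64(0.11869316686671134))
```

Run:
```python
from h import *
np.set_printoptions(precision=3,suppress=True)
T=wpose(); print(T)
for p in ([3,0,0],[22,0,0],[22,30,0],[50,60,0],[100,60,0],[100,100,0]):
    print(p,wproj(T,(T@np.r_[p,1])[:3]))
```

```text
[[ -0.001  -0.926   0.378 198.359]
 [ -0.001   0.378   0.926 485.738]
 [ -1.      0.     -0.001 209.623]
 [  0.      0.      0.      1.   ]]
[3, 0, 0] [[320.903 279.753]]
[22, 0, 0] [[320.832 267.973]]
[22, 30, 0] [[320.853 214.725]]
[50, 60, 0] [[320.769 157.399]]
[100, 60, 0] [[320.646 155.842]]
[100, 100, 0] [[320.646 101.895]]
```

>>> arm_command --plan '[{"wx": -0.13,"tx": -1},{"wx": -0.13,"tx": -1},{"wx": -0.128,"tx": -1}]'

```text
invalid input at $.plan[0]: expected keys tx, ty, tz, wx, wy, wz, jaw
```

Run:
```python
from h import *
np.set_printoptions(precision=4,suppress=True)
T=wpose(); print(T, readout.get_obs()["joint_positions"])
```

```text
[[ -0.0006  -0.9257   0.3782 198.3588]
 [ -0.001    0.3782   0.9257 485.7385]
 [ -1.       0.0001  -0.0011 209.623 ]
 [  0.       0.       0.       1.    ]] [ 1.037   0.3425  1.5248 -0.      1.2754 -0.146 ]
```

>>> arm_command --plan '[{"tx": -1,"ty": 0,"tz": 0,"wx": -0.13,"wy": 0,"wz": 0,"jaw": 1},{"tx": -1,"ty": 0,"tz": 0,"wx": -0.13,"wy": 0,"wz": 0,"jaw": 1},{"tx": -1,"ty": 0,"tz": 0,"wx": -0.128,"wy": 0,"wz": 0,"jaw": 1},{"tx": 0,"ty": 0,"tz": 0,"wx": 0,"wy": 0,"wz": 0,"jaw": 1}]'

```text
time: 0.55
tool_pos: [198.8, 486.5, 241.1]
tcp_rot: [-0.53, 1.569, 1.042]
contact_force: [0.4, 0.5, 0.8]
grip_width: 92.0
```

Run:
```python
from h import *
np.set_printoptions(precision=4,suppress=True)
T=wpose(); print(T, readout.get_obs()["joint_positions"])
```

```text
[[  0.0011  -1.      -0.0014 198.7645]
 [  0.0018  -0.0014   1.     486.5321]
 [ -1.      -0.0011   0.0018 241.0977]
 [  0.       0.       0.       1.    ]] [ 1.0371  0.3191  1.4704  0.      1.3499 -0.5351]
```

>>> arm_command --plan '[{"tx": 0,"ty": -2.3,"tz": -3.75,"wx": 0,"wy": 0,"wz": 0,"jaw": 1},{"tx": 0,"ty": -2.3,"tz": -3.75,"wx": 0,"wy": 0,"wz": 0,"jaw": 1},{"tx": 0,"ty": -2.3,"tz": -3.75,"wx": 0,"wy": 0,"wz": 0,"jaw": 1},{"tx": 0,"ty": -2.3,"tz": -3.75,"wx": 0,"wy": 0,"wz": 0,"jaw": 1},{"tx": 0,"ty": -2.3,"tz": -3.75,"wx": 0,"wy": 0,"wz": 0,"jaw": 1},{"tx": 0,"ty": -2.3,"tz": -3.75,"wx": 0,"wy": 0,"wz": 0,"jaw": 1},{"tx": 0,"ty": -2.3,"tz": -3.75,"wx": 0,"wy": 0,"wz": 0,"jaw": 1},{"tx": 0,"ty": -2.3,"tz": -3.75,"wx": 0,"wy": 0,"wz": 0,"jaw": 1},{"tx": 0,"ty": -2.3,"tz": -3.75,"wx": 0,"wy": 0,"wz": 0,"jaw": 1},{"tx": 0,"ty": -2.3,"tz": -3.75,"wx": 0,"wy": 0,"wz": 0,"jaw": 1},{"tx": 0,"ty": -0.3,"tz": -3.5,"wx": 0,"wy": 0,"wz": 0,"jaw": 1},{"tx": 0,"ty": -0.3,"tz": -3.5,"wx": 0,"wy": 0,"wz": 0,"jaw": 1},{"tx": 0,"ty": -0.3,"tz": -3.5,"wx": 0,"wy": 0,"wz": 0,"jaw": 1},{"tx": 0,"ty": 0,"tz": 0,"wx": 0,"wy": 0,"wz": 0,"jaw": 1}]'

```text
time: 1.95
tool_pos: [437.7, 2.8, 239.4]
tcp_rot: [2.389, 1.569, -2.331]
contact_force: [-0.3, 0.6, 0.5]
grip_width: 92.1
```

Run:
```python
from h import *
np.set_printoptions(precision=4,suppress=True)
T=wpose(); print(T, readout.get_obs()["joint_positions"])
np.save("Tw1.npy",T)
cv2.imwrite("pics/w1.png",imaging.capture("wrist"))
```

```text
[[ -0.0009  -1.       0.0078 437.6667]
 [ -0.0009   0.0078   1.       2.8235]
 [ -1.       0.0009  -0.001  239.3611]
 [  0.       0.       0.       1.    ]] [-0.1682  0.1567  1.692  -0.0011  1.2936 -1.7308]
```

View pics/w1.png

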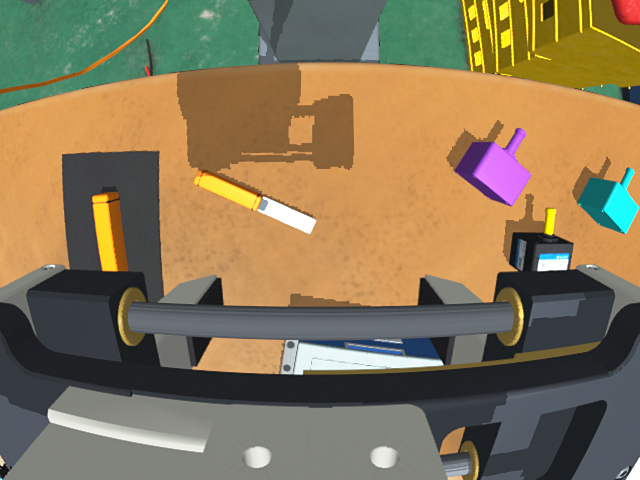

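The wrist camera looks back towards the robot. It shows the large pry handle at (108,232) on the mat, the small pry at (255,200), purple (493,170), turquoise (608,200), and the black gearhead with the yellow shaft at (541,250). I'll view the case front edge from beyond it.

>>> arm_command --plan '[{"tx": -1,"ty": -4,"tz": 1,"wx": 0,"wy": 0,"wz": 0,"jaw": 1},{"tx": -1,"ty": -4.5,"tz": 1.2,"wx": 0,"wy": 0,"wz": 0,"jaw": 1},{"tx": -1,"ty": -4.5,"tz": 1.2,"wx": 0,"wy": 0,"wz": 0,"jaw": 1},{"tx": 0,"ty": -4.5,"tz": 1,"wx": 0,"wy": 0,"wz": 0,"jaw": 1},{"tx": 0,"ty": -4,"tz": 0.5,"wx": 0,"wy": 0,"wz": 0,"jaw": 1},{"tx": 0,"ty": 0,"tz": 0,"wx": 0,"wy": 0,"wz": 0,"jaw": 1},{"tx": 0,"ty": 0,"tz": 0,"wx": 0,"wy": 0,"wz": 0,"jaw": 1}]'

```text
time: 2.7
tool_pos: [652.3, 56.6, 268.0]
tcp_rot: [1.441, 1.567, 3.012]
contact_force: [-0.8, 0.0, -0.4]
grip_width: 92.0
```

Run:
```python
from h import *
np.set_printoptions(precision=4,suppress=True)
T=wpose(); print(T)
np.save("Tw2.npy",T)
im=imaging.capture("wrist")
cv2.imwrite("pics/w2.png",im)
```

```text
[[ -0.0034  -1.      -0.0001 652.3276]
 [  0.0004  -0.0001   1.      56.6341]
 [ -1.       0.0034   0.0004 267.9767]
 [  0.       0.       0.       1.    ]]
```

View pics/w2.png

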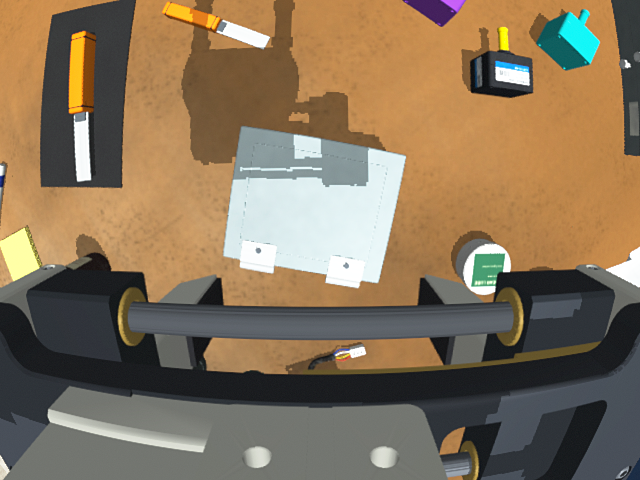

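This one view has everything: the cover corners (241,127), (405,156), (382,283), (223,252), the pry handle (82,72) with its tip at (83,180), the gearhead (502,75) and the tin (483,267).

Run:
```python
from h import *
w=cv2.imread("pics/w2.png")
crop(w,215,115,200,180,3,"pics/d1.png")
crop(w,30,0,110,200,3,"pics/d2.png")
crop(w,460,15,90,90,6,"pics/d3.png")
```

```text
(no output)
```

View pics/d1.png

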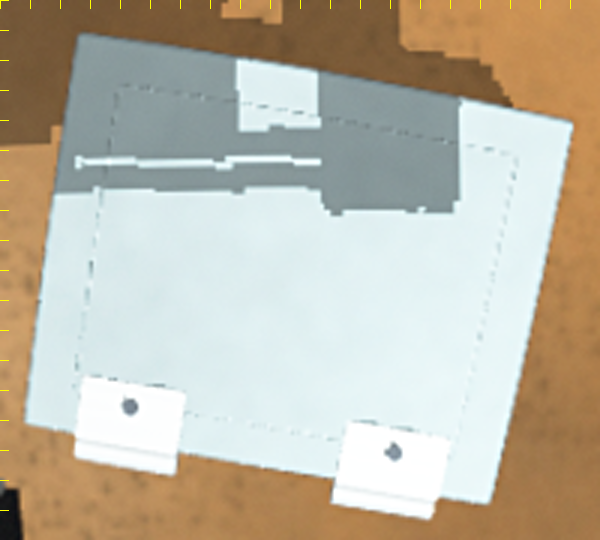

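View pics/d2.png

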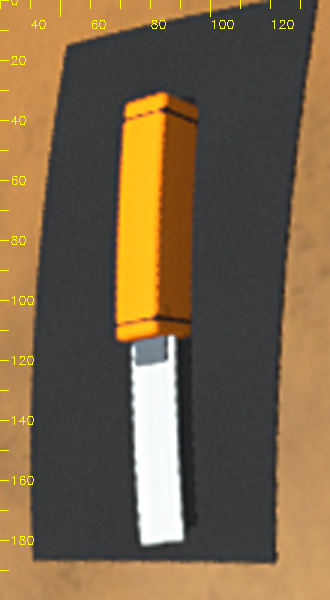

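View pics/d3.png

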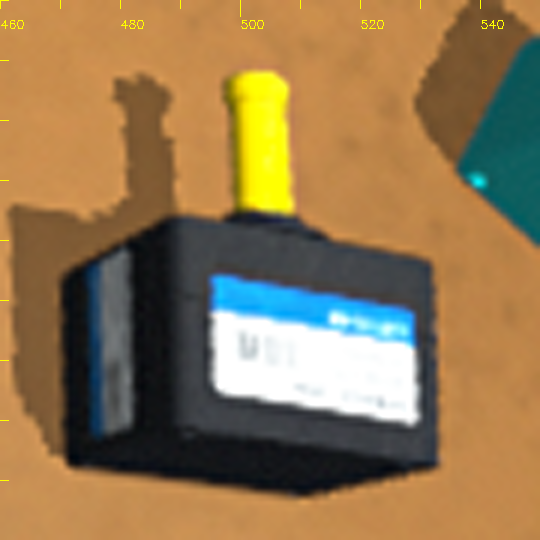

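Run:
```python
from h import *
from scipy.optimize import least_squares
T=np.load("Tw2.npy")
def fit(pts,x0,name):
    p=np.array([a for a,_ in pts],float); u=np.array([b for _,b in pts],float)
    def w(v):
        c,s=np.cos(v[2]),np.sin(v[2]); return np.c_[v[0]+c*p[:,0]-s*p[:,1],v[1]+s*p[:,0]+c*p[:,1],p[:,2]]
    f=lambda v:(wproj(T,w(v))-u).ravel()
    q=least_squares(f,x0,x_scale=[100,100,1],loss='soft_l1'); print(name,np.round(q.x,3),np.round(f(q.x).reshape(-1,2),1).tolist())
fit([((-134,-82,84),(241,126.3)),((-134,82,84),(406,156)),((0,82,84),(378.3,282.7)),((0,-82,84),(223.3,256))],[706,34,-.17],"hinge")
fit([((145,-12,19),(76.7,182)),((145,12,19),(91.3,180.3)),((-55,12,33),(84.3,31)),((55,12,33),(82.7,110)),((55,-12,33),(69,112)),((-55,-12,33),(71,34.5))],[464,-257,0],"pry")
fit([((-130,-75,3),(51.7,15)),((130,-75,3),(41,186.7)),((130,75,3),(122.3,187.3))],[488,-272,0],"mat")
fit([((-21,-30,60),(489.2,51.2)),((-21,30,60),(532,58.7)),((21,-30,60),(490,86.7)),((21,30,60),(533.3,92.2)),((-21,-30,0),(470.8,60)),((21,-30,0),(471.3,92.5)),((21,30,0),(510,97.8)),((-59,0,46),(503,27.5))],[485,268,0],"gear")
print("tin",wonz(T,(485,262),36))
```

```text
hinge [ 7.08338e+02  3.57710e+01 -1.79000e-01] [[-0.5, -0.9], [1.0, -0.6], [0.4, 1.3], [-0.9, 0.9]]
pry [ 4.66397e+02 -2.55926e+02  1.30000e-02] [[0.9, -0.5], [0.1, -0.2], [0.6, -1.2], [-0.5, 1.2], [-0.9, 2.0], [-0.2, -0.5]]
mat [ 4.90338e+02 -2.69291e+02 -6.30000e-02] [[-0.2, -0.6], [-0.0, 0.3], [0.1, 0.1]]
gear [4.87849e+02 2.70324e+02 1.30000e-02] [[-0.9, -0.9], [1.3, -0.7], [-0.1, -0.2], [1.6, 0.6], [-2.4, 1.2], [-1.9, 0.8], [0.8, 0.3], [0.8, -0.9]]
tin [715.41373575 258.14721169  36.        ]
```

>>> arm_command --plan '[{"tx": 0,"ty": 2.09,"tz": -3.91,"wx": 0,"wy": 0,"wz": 0,"jaw": 1},{"tx": 0,"ty": 2.09,"tz": -3.91,"wx": 0,"wy": 0,"wz": 0,"jaw": 1},{"tx": 0,"ty": 2.09,"tz": -3.91,"wx": 0,"wy": 0,"wz": 0,"jaw": 1},{"tx": 2,"ty": 2.09,"tz": -3.91,"wx": 0,"wy": 0,"wz": 0,"jaw": 1},{"tx": 2.5,"ty": 2.09,"tz": -3.91,"wx": 0,"wy": 0,"wz": 0,"jaw": 1},{"tx": 2.5,"ty": 2.09,"tz": -3.91,"wx": 0,"wy": 0,"wz": 0,"jaw": 1},{"tx": 3,"ty": 2.09,"tz": -3.91,"wx": 0,"wy": 0,"wz": 0,"jaw": 1},{"tx": 3,"ty": 2.09,"tz": -3.91,"wx": 0,"wy": 0,"wz": 0,"jaw": 1},{"tx": 1,"ty": 0,"tz": 0,"wx": 0,"wy": 0,"wz": 0,"jaw": 1},{"tx": 0,"ty": 0,"tz": 0,"wx": 0,"wy": 0,"wz": 0,"jaw": 1},{"tx": 0,"ty": 0,"tz": 0,"wx": 0,"wy": 0,"wz": 0,"jaw": 1}]'

```text
time: 3.85
tool_pos: [489.3, -250.3, 136.3]
tcp_rot: [-1.909, 1.569, -0.338]
contact_force: [-0.1, 0.4, -0.2]
grip_width: 91.8
```

Run:
```python
from h import *
np.set_printoptions(precision=4,suppress=True)
T=wpose(); print(T)
np.save("Tw3.npy",T)
im=imaging.capture("wrist")
cv2.imwrite("pics/w3.png",im)
```

```text
[[   0.0017   -1.       -0.0004  489.3479]
 [  -0.0006   -0.0004    1.     -250.2728]
 [  -1.       -0.0017   -0.0006  136.339 ]
 [   0.        0.        0.        1.    ]]
```

View pics/w3.png

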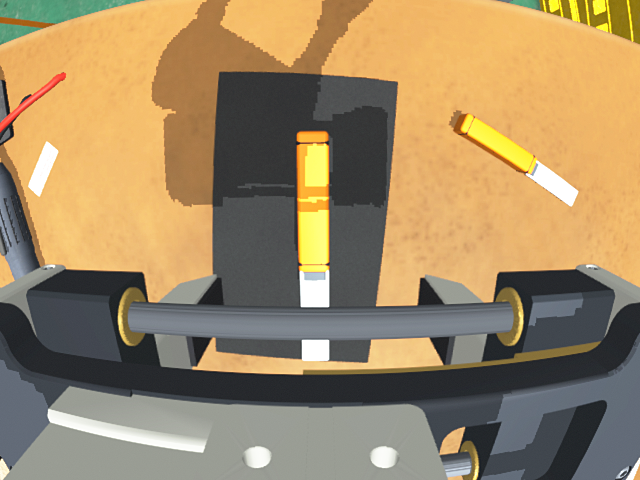

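Run:
```python
from h import *
np.set_printoptions(precision=1,suppress=True)
T=np.load("Tw3.npy")
for uv in [(298,133),(328,133),(299,268),(329,268)]: print(uv,wonz(T,uv,33))
for uv in [(302,360),(329,360)]: print(uv,wonz(T,uv,19.5))
```

```text
(298, 133) [ 412.2 -267.7   33. ]
(328, 133) [ 412.3 -245.6   33. ]
(299, 268) [ 516.3 -268.    33. ]
(329, 268) [ 516.3 -244.3   33. ]
(302, 360) [ 610.2 -267.9   19.5]
(329, 360) [ 610.1 -243.2   19.5]
```

>>> arm_command --plan '[{"tx": 2,"ty": 0.2,"tz": -0.57,"wx": 0,"wy": 0,"wz": 0,"jaw": 1},{"tx": 3,"ty": 0,"tz": 0,"wx": 0,"wy": 0,"wz": 0,"jaw": 1},{"tx": 2.7,"ty": 0,"tz": 0,"wx": 0,"wy": 0,"wz": 0,"jaw": 1},{"tx": 2,"ty": 0,"tz": 0,"wx": 0,"wy": 0,"wz": 0,"jaw": 1},{"tx": 1,"ty": 0,"tz": 0,"wx": 0,"wy": 0,"wz": 0,"jaw": 1},{"tx": 0,"ty": 0,"tz": 0,"wx": 0,"wy": 0,"wz": 0,"jaw": 1},{"tx": 0,"ty": 0,"tz": 0,"wx": 0,"wy": 0,"wz": 0,"jaw": 1}]'

```text
time: 4.6
tool_pos: [488.0, -256.8, 29.2]
tcp_rot: [-2.143, 1.569, -0.571]
contact_force: [-0.1, -1.1, -0.9]
grip_width: 91.9
```

>>> arm_command --plan '[{"tx": 0,"ty": 0,"tz": 0,"wx": 0,"wy": 0,"wz": 0,"jaw": -1},{"tx": 0,"ty": 0,"tz": 0,"wx": 0,"wy": 0,"wz": 0,"jaw": -1},{"tx": 0,"ty": 0,"tz": 0,"wx": 0,"wy": 0,"wz": 0,"jaw": -1},{"tx": 0,"ty": 0,"tz": 0,"wx": 0,"wy": 0,"wz": 0,"jaw": -1},{"tx": 0,"ty": 0,"tz": 0,"wx": 0,"wy": 0,"wz": 0,"jaw": -1},{"tx": 0,"ty": 0,"tz": 0,"wx": 0,"wy": 0,"wz": 0,"jaw": -1},{"tx": 0,"ty": 0,"tz": 0,"wx": 0,"wy": 0,"wz": 0,"jaw": -1},{"tx": 0,"ty": 0,"tz": 0,"wx": 0,"wy": 0,"wz": 0,"jaw": -1},{"tx": 0,"ty": 0,"tz": 0,"wx": 0,"wy": 0,"wz": 0,"jaw": -1},{"tx": 0,"ty": 0,"tz": 0,"wx": 0,"wy": 0,"wz": 0,"jaw": -1}]'

```text
time: 5.6
tool_pos: [487.0, -256.9, 27.9]
tcp_rot: [0.272, 1.571, 1.843]
contact_force: [0.4, -0.5, -0.1]
grip_width: 16.8
```

Run:
```python
from h import *
np.set_printoptions(precision=4,suppress=True)
print(wpose(),readout.get_obs()["grip_width"])
```

```text
[[  -0.       -1.       -0.0002  486.9522]
 [   0.0001   -0.0002    1.     -256.8508]
 [  -1.        0.        0.0001   27.9039]
 [   0.        0.        0.        1.    ]] 16.79264279600982
```

>>> arm_command --plan '[{"tx": 0,"ty": 0,"tz": 0,"wx": 0,"wy": 0,"wz": 0,"jaw": -1},{"tx": 0,"ty": 0,"tz": 0,"wx": 0,"wy": 0,"wz": 0,"jaw": -1},{"tx": 0,"ty": 0,"tz": 0,"wx": 0,"wy": 0,"wz": 0,"jaw": -1}]'

```text
time: 5.9
tool_pos: [487.0, -256.9, 28.0]
tcp_rot: [-0.635, 1.571, 0.936]
contact_force: [-0.5, -0.8, 0.4]
grip_width: 0.1
```

Run:
```python
from h import *
np.set_printoptions(precision=4,suppress=True)
print(wpose()[:3,3],readout.get_obs()["grip_width"])
cv2.imwrite("pics/w4.png",imaging.capture("wrist"))
crop(imaging.capture("side"),280,130,160,120,5,"pics/s4.png")
```

```text
[ 486.9663 -256.8684   27.9501] 0.14324312465037783
```

View pics/w4.png

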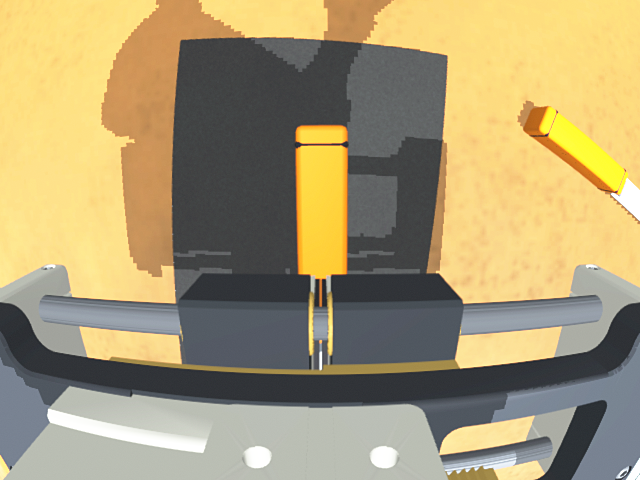

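View pics/s4.png

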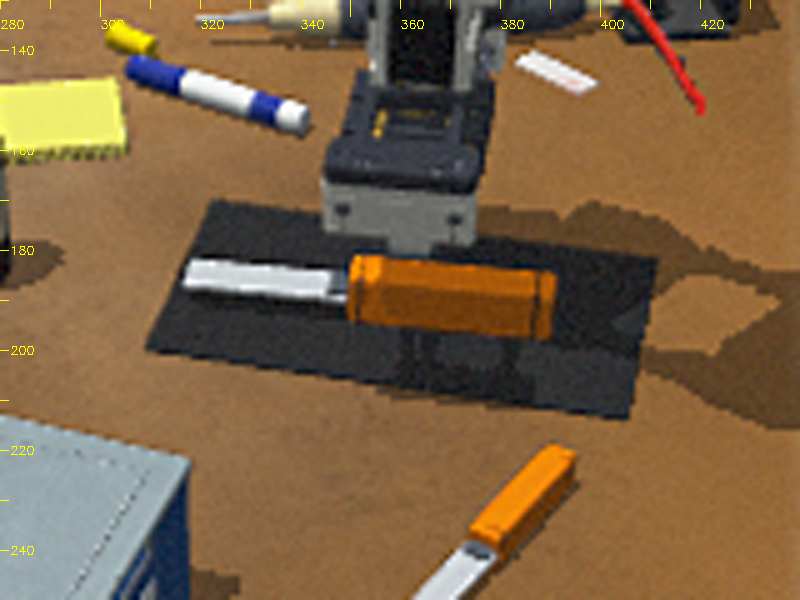

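Run:
```python
from h import *
np.set_printoptions(precision=1,suppress=True)
T=wpose();print(T[:3,3])
for z in (6,28,50,80,110): print(z,proj("side",[487,-257,z]),proj("scene",[487,-257,z]))
crop(imaging.capture("scene"),290,230,140,120,5,"pics/sc4.png")
```

```text
[ 487.  -256.8   27.9]
6 [[361.7 191.9]] [[356.5 329.3]]
28 [[362.1 185.3]] [[356.6 321.8]]
50 [[362.5 178.4]] [[356.8 314.1]]
80 [[363.1 168.8]] [[356.9 303.4]]
110 [[363.8 158.9]] [[357.1 292.5]]
```

View pics/sc4.png

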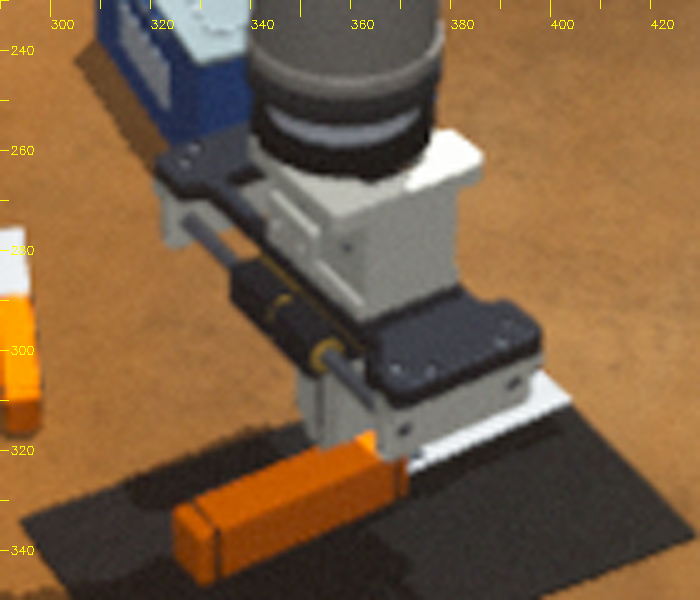

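Run:
```python
from h import *
np.set_printoptions(precision=1,suppress=True)
T=wpose();print(T[:3,3])
for dz in (0,20,40):
  T2=T.copy();T2[2,3]+=dz
  print(dz,wproj(T2,[[410,-268,33],[410,-244,33],[520,-268,33],[520,-244,33],[361,-200,3],[361,-330,3]]))
for p in ([487,-352,72],[450,-352,72],[525,-352,72],[487,-162,72],[525,-162,72],[450,-162,72]):print(p,proj("scene",p),proj("side",p))
```

```text
[ 487.  -256.8   28. ]
0 [[297.5 123.6]
 [350.9 123.7]
 [300.6 344.5]
 [346.7 344.5]
 [425.9  44.4]
 [190.   47. ]]
20 [[299.9 126.2]
 [347.7 126.4]
 [302.3 327. ]
 [344.4 327. ]
 [417.   52.8]
 [200.8  55. ]]
40 [[301.8 128.4]
 [345.  128.5]
 [303.7 312.2]
 [342.5 312.2]
 [409.3  60.1]
 [210.   61.9]]
[487, -352, 72] [[382.7 331.6]] [[366.9 152.7]]
[450, -352, 72] [[367.8 338.2]] [[380.3 153.9]]
[525, -352, 72] [[397.7 325. ]] [[353.4 151.6]]
[487, -162, 72] [[333.7 283.5]] [[358.5 192.4]]
[525, -162, 72] [[347.7 278.1]] [[343.3 190.9]]
[450, -162, 72] [[319.7 288.9]] [[373.5 193.9]]
```

Run:
```python
from h import *
np.set_printoptions(precision=1,suppress=True)
T=np.load("Tw3.npy")
for x in (22,3,-10,-30,-60):
  print(x,wproj(T,np.array([(T@np.r_[x,y,46,1])[:3] for y in (-9.5,9.5)])))
im=cv2.imread("pics/w3.png"); crop(im,120,250,240,130,3,"pics/e1.png")
im=cv2.imread("pics/w4.png"); crop(im,260,260,120,120,5,"pics/e2.png")
```

```text
22 [[402.1 283.7]
 [404.2 251.8]]
3 [[409.4 296.4]
 [412.2 262. ]]
-10 [[415.2 306.4]
 [418.5 270.1]]
-30 [[425.6 324.6]
 [429.9 285. ]]
-60 [[445.4 359.9]
 [452.5 314.8]]
```

View pics/e1.png

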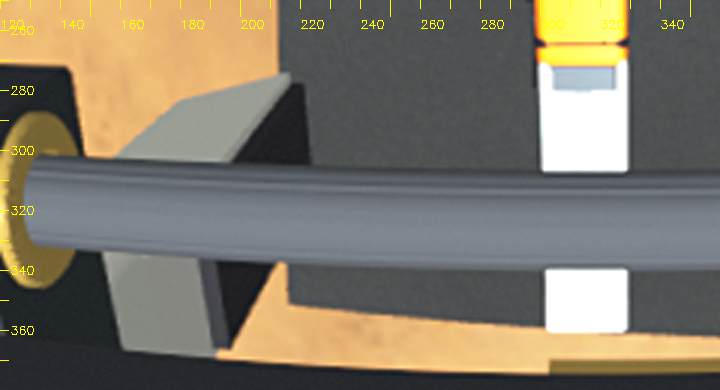

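View pics/e2.png

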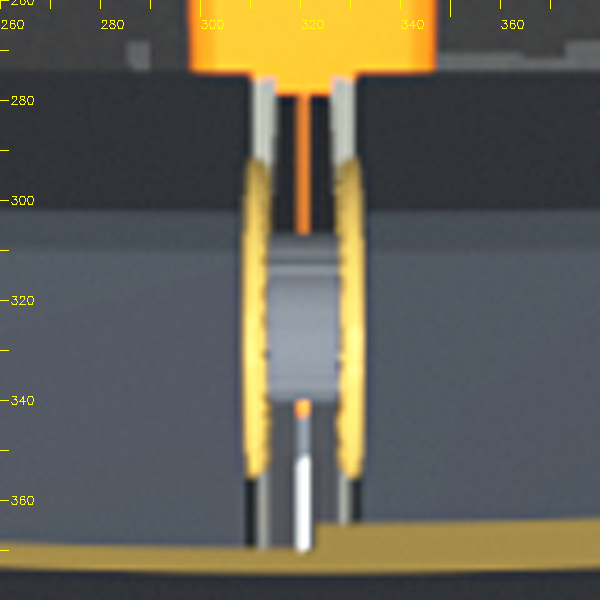

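The jaws shut on nothing. The pictures put the fingertips about 40 mm higher along the tool than the description implies: the side view shows them just above the handle top, and the wrist view puts them near tool x ≈ −20. I'll open, go lower in steps and check the tip position.

>>> arm_command --plan '[{"tx": 0,"ty": 0,"tz": 0,"wx": 0,"wy": 0,"wz": 0,"jaw": 1},{"tx": 0,"ty": 0,"tz": 0,"wx": 0,"wy": 0,"wz": 0,"jaw": 1},{"tx": 0,"ty": 0,"tz": 0,"wx": 0,"wy": 0,"wz": 0,"jaw": 1},{"tx": 0,"ty": 0,"tz": 0,"wx": 0,"wy": 0,"wz": 0,"jaw": 1},{"tx": 0,"ty": 0,"tz": 0,"wx": 0,"wy": 0,"wz": 0,"jaw": 1},{"tx": 0,"ty": 0,"tz": 0,"wx": 0,"wy": 0,"wz": 0,"jaw": 1},{"tx": 0,"ty": 0,"tz": 0,"wx": 0,"wy": 0,"wz": 0,"jaw": 0.5},{"tx": 0,"ty": 0,"tz": 0,"wx": 0,"wy": 0,"wz": 0,"jaw": 0.0},{"tx": 0.8,"ty": 0,"tz": 0,"wx": 0,"wy": 0,"wz": 0,"jaw": 0.0},{"tx": 0.8,"ty": 0,"tz": 0,"wx": 0,"wy": 0,"wz": 0,"jaw": 0.0},{"tx": 0,"ty": 0,"tz": 0,"wx": 0,"wy": 0,"wz": 0,"jaw": 0.0}]'

```text
time: 7.15
tool_pos: [486.0, -256.2, 10.3]
tcp_rot: [0.918, 1.568, 2.489]
contact_force: [-0.1, -0.2, -0.4]
grip_width: 45.7
```

Run:
```python
from h import *
print(wpose()[:3,3],readout.get_obs()["grip_width"])
crop(imaging.capture("side"),310,130,100,80,7,"pics/s5.png")
crop(imaging.capture("scene"),290,230,140,120,5,"pics/sc5.png")
```

```text
[ 486.03457452 -256.18580252   10.33336924] 45.71771320137676
```

View pics/s5.png

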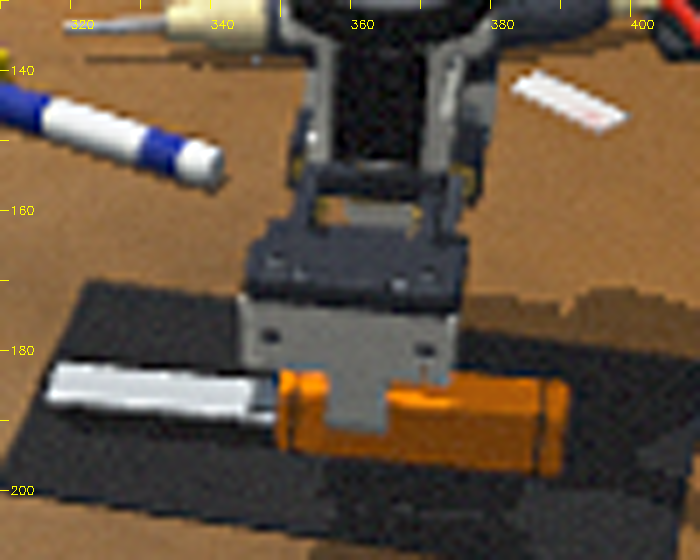

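View pics/sc5.png

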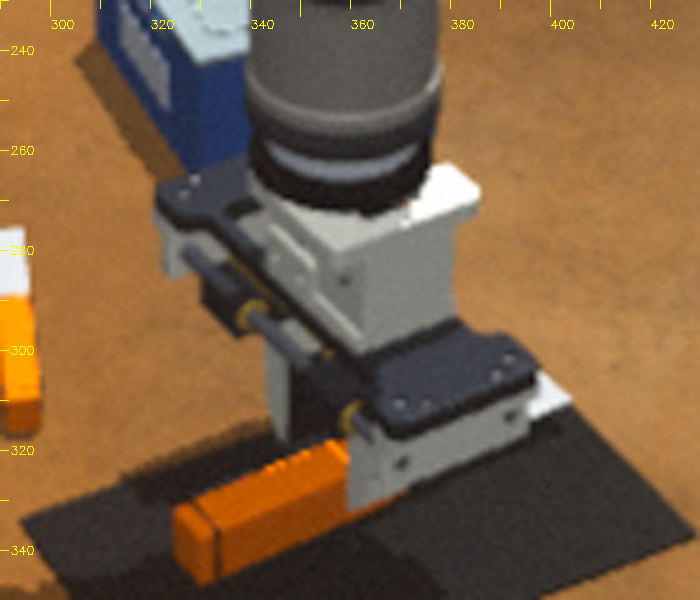

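Run:
```python
from h import *
for z in (0,10,20,30,40): print(z,proj("side",[[486,-214,z],[486,-228,z]]).round(1).tolist(),proj("scene",[[476,-299,z],[476,-284,z]]).round(1).tolist())
```

```text
0 [[360.1, 203.2], [360.7, 200.1]] [[363.0, 344.4], [359.2, 340.3]]
10 [[360.2, 200.1], [360.9, 197.0]] [[363.1, 340.9], [359.2, 336.9]]
20 [[360.4, 197.1], [361.1, 194.0]] [[363.2, 337.5], [359.3, 333.4]]
30 [[360.6, 194.0], [361.2, 190.9]] [[363.3, 334.0], [359.4, 329.9]]
40 [[360.8, 190.9], [361.4, 187.8]] [[363.4, 330.5], [359.4, 326.4]]
```

>>> arm_command --plan '[{"tx": 0.7,"ty": 0,"tz": 0,"wx": 0,"wy": 0,"wz": 0,"jaw": 0.0},{"tx": 0.7,"ty": 0,"tz": 0,"wx": 0,"wy": 0,"wz": 0,"jaw": 0.0},{"tx": 0.6,"ty": 0,"tz": 0,"wx": 0,"wy": 0,"wz": 0,"jaw": 0.0},{"tx": 0,"ty": 0,"tz": 0,"wx": 0,"wy": 0,"wz": 0,"jaw": 0.0},{"tx": 0,"ty": 0,"tz": 0,"wx": 0,"wy": 0,"wz": 0,"jaw": 0.0}]'

```text
time: 7.75
tool_pos: [486.9, -256.8, -8.3]
tcp_rot: [0.782, 1.57, 2.353]
contact_force: [1.2, -0.6, 0.6]
grip_width: 46.2
```

Run:
```python
from h import *
print(wpose()[:3,3],readout.get_obs()["grip_width"])
crop(imaging.capture("side"),310,130,100,80,7,"pics/s6.png")
```

```text
[ 486.88115343 -256.77067458   -8.32069762] 46.17949690216434
```

View pics/s6.png

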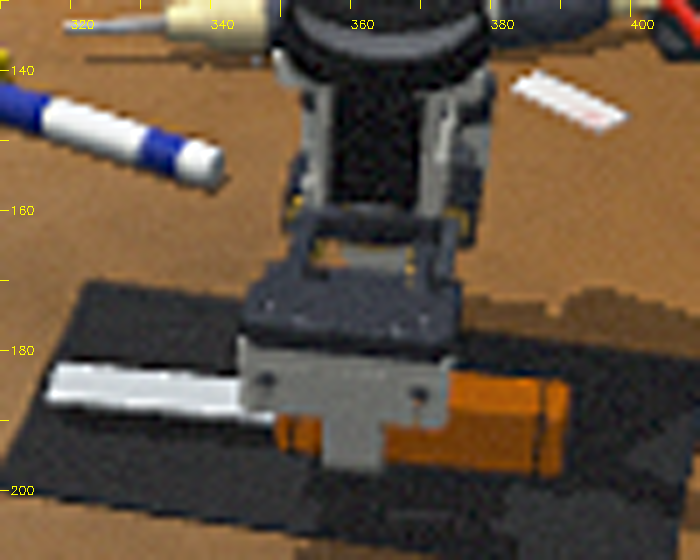

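>>> arm_command --plan '[{"tx": 0,"ty": 0,"tz": 0,"wx": 0,"wy": 0,"wz": 0,"jaw": -1},{"tx": 0,"ty": 0,"tz": 0,"wx": 0,"wy": 0,"wz": 0,"jaw": -1},{"tx": 0,"ty": 0,"tz": 0,"wx": 0,"wy": 0,"wz": 0,"jaw": -1},{"tx": 0,"ty": 0,"tz": 0,"wx": 0,"wy": 0,"wz": 0,"jaw": -1},{"tx": 0,"ty": 0,"tz": 0,"wx": 0,"wy": 0,"wz": 0,"jaw": -1},{"tx": 0,"ty": 0,"tz": 0,"wx": 0,"wy": 0,"wz": 0,"jaw": -1},{"tx": 0,"ty": 0,"tz": 0,"wx": 0,"wy": 0,"wz": 0,"jaw": -1}]'

```text
time: 8.5
tool_pos: [487.1, -256.8, -7.9]
tcp_rot: [-1.585, 1.571, -0.014]
contact_force: [-0.8, 1.0, 2.0]
grip_width: 23.4
```

Run:
```python
from h import *
np.set_printoptions(precision=4,suppress=True)
print(wpose(),readout.get_obs()["grip_width"])
```

```text
[[   0.0003   -1.       -0.0002  487.0695]
 [  -0.       -0.0002    1.     -256.8353]
 [  -1.       -0.0003   -0.       -7.8754]
 [   0.        0.        0.        1.    ]] 23.392577538819776
```

>>> arm_command --plan '[{"tx": -1,"ty": 0,"tz": 0,"wx": 0,"wy": 0,"wz": 0,"jaw": -1},{"tx": -2,"ty": 0,"tz": 0,"wx": 0,"wy": 0,"wz": 0,"jaw": -1},{"tx": -3,"ty": 0,"tz": 0,"wx": 0,"wy": 0,"wz": 0,"jaw": -1},{"tx": -3,"ty": 0,"tz": 0,"wx": 0,"wy": 0,"wz": 0,"jaw": -1},{"tx": -3,"ty": 0,"tz": 1,"wx": 0,"wy": 0,"wz": 0,"jaw": -1},{"tx": -2,"ty": 0.5,"tz": 2,"wx": 0,"wy": 0,"wz": 0,"jaw": -1},{"tx": -1,"ty": 0.5,"tz": 3,"wx": 0,"wy": 0,"wz": 0,"jaw": -1},{"tx": 0,"ty": 1,"tz": 4,"wx": 0,"wy": 0,"wz": 0,"jaw": -1},{"tx": 0,"ty": 1,"tz": 4,"wx": 0,"wy": 0,"wz": 0,"jaw": -1},{"tx": 0,"ty": 1,"tz": 4,"wx": 0,"wy": 0,"wz": 0,"jaw": -1},{"tx": 0,"ty": 1,"tz": 4,"wx": 0,"wy": 0,"wz": 0,"jaw": -1},{"tx": 0,"ty": 1,"tz": 4,"wx": 0,"wy": 0,"wz": 0,"jaw": -1},{"tx": 0,"ty": 0.5,"tz": 4,"wx": 0,"wy": 0,"wz": 0,"jaw": -1},{"tx": 0,"ty": 0.5,"tz": 3,"wx": 0,"wy": 0,"wz": 0,"jaw": -1},{"tx": 0,"ty": 0,"tz": 1.4,"wx": 0,"wy": 0,"wz": 0,"jaw": -1},{"tx": 0,"ty": 0,"tz": 0,"wx": 0.06,"wy": 0,"wz": 0,"jaw": -1},{"tx": 0,"ty": 0,"tz": 0,"wx": 0.06,"wy": 0,"wz": 0,"jaw": -1},{"tx": 0,"ty": 0,"tz": 0,"wx": 0.058,"wy": 0,"wz": 0,"jaw": -1},{"tx": 0,"ty": 0,"tz": 0,"wx": 0,"wy": 0,"wz": 0,"jaw": -1},{"tx": 0,"ty": 0,"tz": 0,"wx": 0,"wy": 0,"wz": 0,"jaw": -1}]'

```text
time: 10.5
tool_pos: [416.8, 87.1, 142.2]
tcp_rot: [-1.339, 1.571, 0.055]
contact_force: [-0.4, 0.9, -2.0]
grip_width: 23.8
```

Run:
```python
from h import *
np.set_printoptions(precision=4,suppress=True)
T=wpose();np.save("Tw5.npy",T);print(T,readout.get_obs()["grip_width"])
cv2.imwrite("pics/w5.png",imaging.capture("wrist"))
d=imaging.capture("side");crop(d,220,110,200,150,4,"pics/s7.png")
s=imaging.capture("scene");crop(s,240,170,160,120,5,"pics/sc7.png")
```

```text
[[  0.0002  -0.9845   0.1754 416.8294]
 [  0.       0.1754   0.9845  87.0597]
 [ -1.      -0.0002   0.     142.1834]
 [  0.       0.       0.       1.    ]] 23.825945574059894
```

View pics/s7.png

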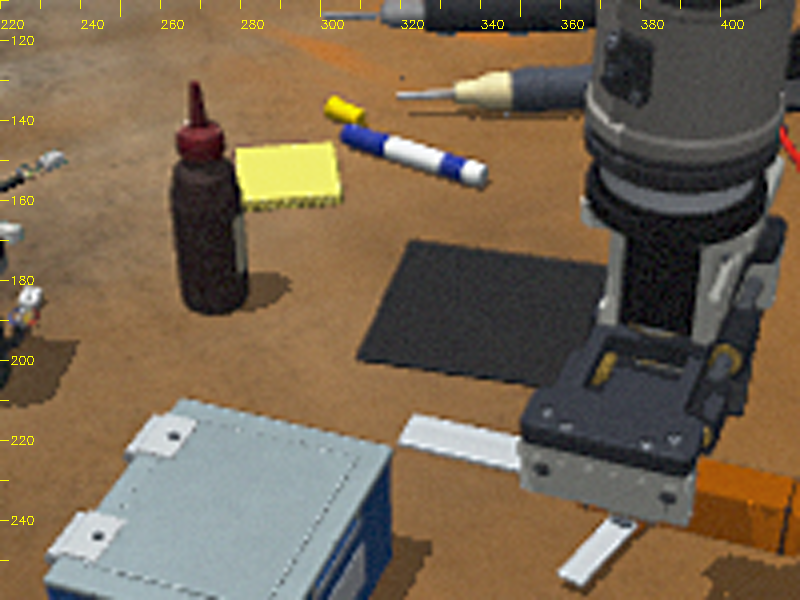

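View pics/sc7.png

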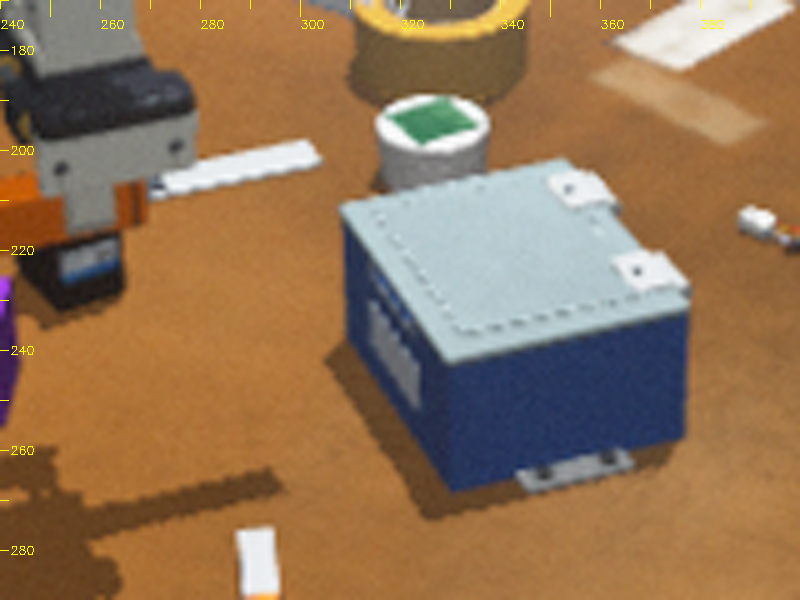

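View pics/w5.png

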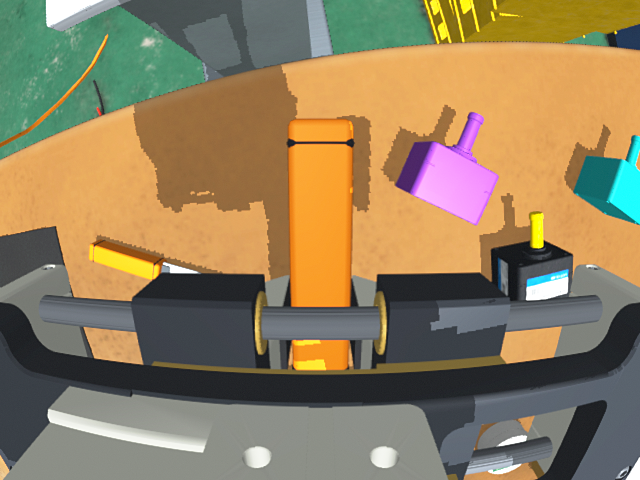

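Run:
```python
from h import *
np.set_printoptions(precision=1,suppress=True)
print(tri((301.6,198),(319.5,220.7)),tri((304.4,202),(323,213.7)), tri((303,200),(321.2,217.2)))
T=wpose()
# prediction with level blade
u=np.array([.9845,-.1754,0]);n=np.array([.1754,.9845,0])
tip=T[:3,3]+123.5*u+[0,0,25.9]
print(tip,proj("scene",[tip+12*n,tip-12*n]),proj("side",[tip+12*n,tip-12*n]))
# handle rear top in wrist
ctr=T[:3,3]-21.5*u+[0,0,25.9]
print(wproj(T,[ctr-55*u-12*n+[0,0,15],ctr-55*u+12*n+[0,0,15]]))
# slot pixel pred
h=np.array([707.5,35,0]);
for z in (74,78): print(z,[proj(c,[h-132*u+k*n+[0,0,z] for k in (30,-30)]).round(1).tolist() for c in("scene","side")])
```

```text
(array([539.8,  74.3, 165.7]), np.float64(0.8152130768546835)) (array([536.2,  52.5, 166.2]), np.float64(0.519653758739998)) (array([538.1,  63.5, 165.9]), np.float64(0.07416339960974384))
[538.5  65.4 168. ] [[301.1 196.7]
 [304.3 201.1]] [[318.6 220.6]
 [322.9 213.4]]
[[288.1 118. ]
 [355.9 118. ]]
74 [[[314.5, 221.8], [322.6, 233.3]], [[298.6, 256.2], [309.2, 238.3]]]
78 [[[314.4, 220.5], [322.6, 232.0]], [[298.5, 254.8], [309.1, 236.9]]]
```

Run:
```python
from h import *
np.set_printoptions(precision=1,suppress=True)
for a,b in (((308.6,211.4),(288,270.8)),((330,242.4),(317.5,222.5)),((378,231.4),(265.5,210)),((352.4,202),(231.8,255.5)),((399,304),(317.5,188)),((404.6,310),(317.5,181.75))): print(tri(a,b))
```

```text
(array([593.4, 136.9,  77.8]), np.float64(0.09317197164813613))
(array([563.3, -22.6,  78.2]), np.float64(0.457694808917771))
(array([692.2, -46.3,  78.8]), np.float64(0.24366371935652884))
(array([720. , 114.4,  78.3]), np.float64(0.1606541065759433))
(array([ 609.6, -245.5,   14.4]), np.float64(5.22685483590814))
(array([ 611.1, -269.6,   15.8]), np.float64(2.352402784981881))
```

>>> arm_command --plan '[{"tx": 1,"ty": 0,"tz": 0,"wx": 0,"wy": 0,"wz": 0,"jaw": -1},{"tx": 2,"ty": 0,"tz": 0,"wx": 0,"wy": 0,"wz": 0,"jaw": -1},{"tx": 2.5,"ty": 0,"tz": 0,"wx": 0,"wy": 0,"wz": 0,"jaw": -1},{"tx": 2.5,"ty": 0,"tz": 0,"wx": 0,"wy": 0,"wz": 0,"jaw": -1},{"tx": 1.4,"ty": 0,"tz": 0,"wx": 0,"wy": 0,"wz": 0,"jaw": -1},{"tx": 0,"ty": -1,"tz": 0,"wx": 0,"wy": 0,"wz": 0,"jaw": -1},{"tx": 0,"ty": -1,"tz": 0,"wx": 0,"wy": 0,"wz": 0,"jaw": -1},{"tx": 0,"ty": 0,"tz": 0,"wx": 0,"wy": 0,"wz": 0,"jaw": -1},{"tx": 0,"ty": 0,"tz": 0,"wx": 0,"wy": 0,"wz": 0,"jaw": -1}]'

```text
time: 11.55
tool_pos: [437.5, 83.5, 48.6]
tcp_rot: [-1.317, 1.569, 0.076]
contact_force: [-0.3, 0.2, -1.0]
grip_width: 23.9
```

Run:
```python
from h import *
np.set_printoptions(precision=4,suppress=True)
T=wpose();print(T,readout.get_obs()["grip_width"])
d=imaging.capture("side");crop(d,270,200,100,80,7,"pics/s8.png")
s=imaging.capture("scene");crop(s,270,190,100,80,7,"pics/sc8.png")
u=np.array([.9845,-.1754,0]);n=np.array([.1754,.9845,0])
tip=T[:3,3]+123.5*u+[0,0,25.9]
print(tip,proj("scene",[tip+12*n,tip-12*n]),proj("side",[tip+12*n,tip-12*n]))
```

```text
[[  0.0016  -0.9842   0.1771 437.4646]
 [  0.0001   0.1771   0.9842  83.4865]
 [ -1.      -0.0015   0.0004  48.5723]
 [  0.       0.       0.       1.    ]] 23.86647980879291
[559.0504  61.8246  74.4723] [[310.0234 226.4471]
 [313.1995 231.0573]] [[310.0112 252.6844]
 [314.1366 245.4711]]
```

View pics/s8.png

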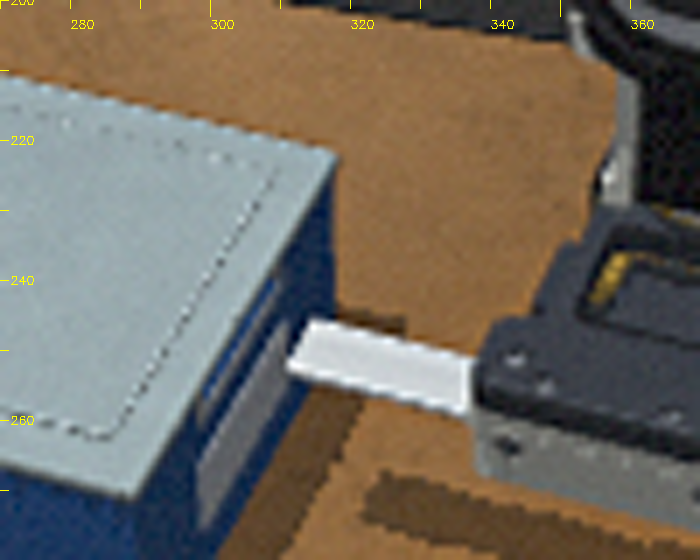

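View pics/sc8.png

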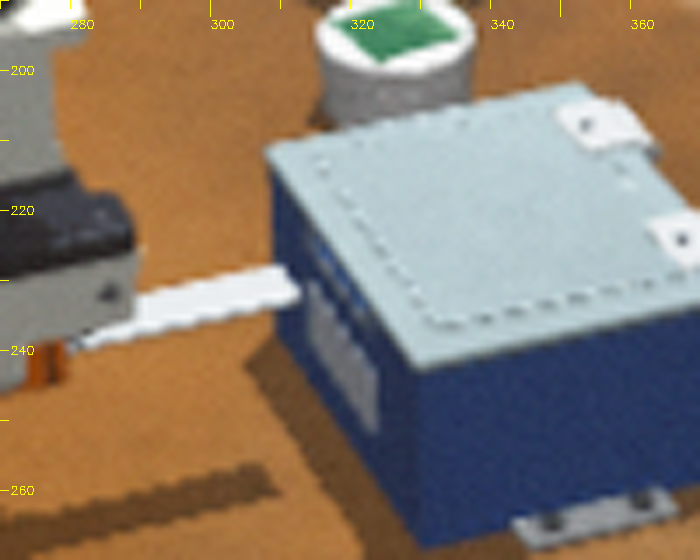

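>>> arm_command --plan '[{"tx": 0.04,"ty": -0.7,"tz": 0.3,"wx": 0,"wy": 0,"wz": 0,"jaw": -1},{"tx": 0,"ty": -0.7,"tz": 0,"wx": 0,"wy": 0,"wz": 0,"jaw": -1},{"tx": 0,"ty": -0.7,"tz": 0,"wx": 0,"wy": 0,"wz": 0,"jaw": -1},{"tx": 0,"ty": -0.5,"tz": 0,"wx": 0,"wy": 0,"wz": 0,"jaw": -1},{"tx": 0,"ty": 0,"tz": 0,"wx": 0,"wy": 0,"wz": 0,"jaw": -1}]'

```text
time: 12.15
tool_pos: [463.6, 81.8, 47.5]
tcp_rot: [-1.317, 1.57, 0.076]
contact_force: [0.4, -0.2, -1.6]
grip_width: 23.6
```

Run:
```python
from h import *
np.set_printoptions(precision=4,suppress=True)
T=wpose();o=readout.get_obs();print(T,o["contact_force"],o["moment"])
d=imaging.capture("side");crop(d,270,200,100,80,7,"pics/s9.png")
s=imaging.capture("scene");crop(s,270,190,100,80,7,"pics/sc9.png")
```

```text
[[  0.0007  -0.9842   0.1771 463.6379]
 [  0.0001   0.1771   0.9842  81.7584]
 [ -1.      -0.0007   0.0002  47.5416]
 [  0.       0.       0.       1.    ]] [ 0.406  -0.1704 -1.6199] [ 0.0249  0.0099 -0.0061]
```

View pics/s9.png

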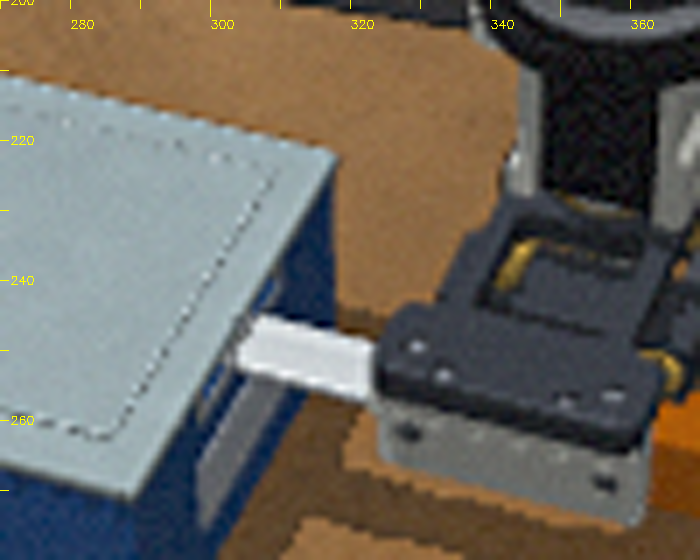

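View pics/sc9.png

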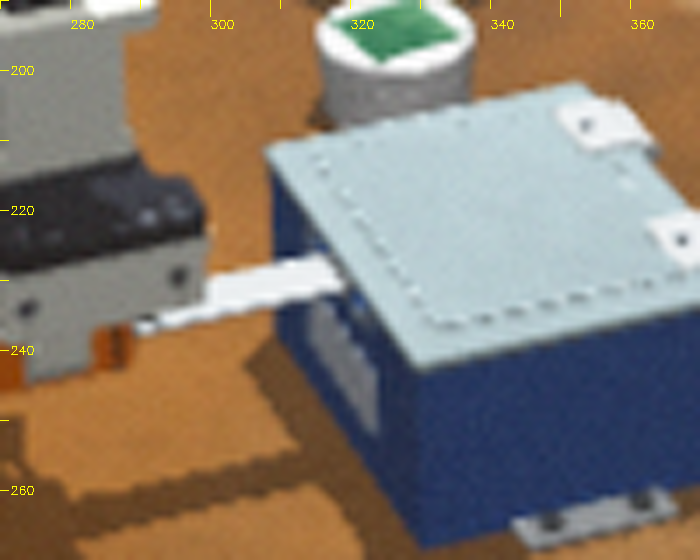

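>>> arm_command --plan '[{"tx": -0.05,"ty": -0.6,"tz": 0,"wx": 0,"wy": 0,"wz": 0,"jaw": -1},{"tx": 0,"ty": -0.7,"tz": 0,"wx": 0,"wy": 0,"wz": 0,"jaw": -1},{"tx": 0,"ty": -0.7,"tz": 0,"wx": 0,"wy": 0,"wz": 0,"jaw": -1},{"tx": 0,"ty": 0,"tz": 0,"wx": 0,"wy": 0,"wz": 0,"jaw": -1}]'

```text
time: 12.65
tool_pos: [483.8, 78.2, 48.2]
tcp_rot: [-1.372, 1.569, 0.021]
contact_force: [0.0, 0.3, -1.9]
grip_width: 23.7
```

Run:
```python
from h import *
np.set_printoptions(precision=4,suppress=True)
T=wpose();o=readout.get_obs();print(T,o["contact_force"],o["moment"])
d=imaging.capture("side");crop(d,270,200,100,80,7,"pics/s10.png")
```

```text
[[  0.0014  -0.9842   0.1772 483.7729]
 [  0.       0.1772   0.9842  78.1725]
 [ -1.      -0.0014   0.0003  48.1592]
 [  0.       0.       0.       1.    ]] [ 0.0226  0.3157 -1.8679] [0.0881 0.0333 0.0166]
```

View pics/s10.png

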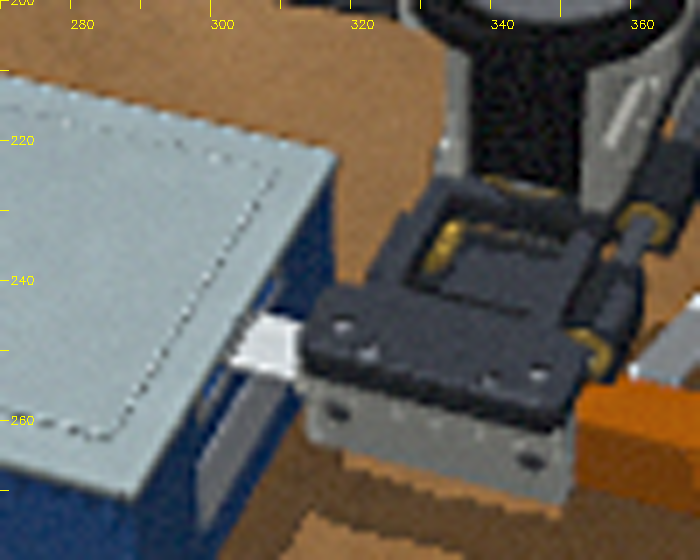

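Run:
```python
import numpy as np
r=104
P=lambda t:np.array([-r*np.cos(t)-1.5*np.sin(t),r*np.sin(t)-1.5*np.cos(t)])
prev=np.array([-104.5,-4.])
cum=np.zeros(2)
for t in np.r_[0,np.arange(.08,2.0,.08)]:
    p=P(t); d=(p-prev)/10; prev=p; print(round(t,2),"ty %.2f tx %.2f"%(-d[0],-d[1]))
```

```text
0.0 ty -0.05 tx -0.25
0.08 ty -0.02 tx -0.83
0.16 ty -0.09 tx -0.83
0.24 ty -0.15 tx -0.82
0.32 ty -0.22 tx -0.80
0.4 ty -0.28 tx -0.78
0.48 ty -0.34 tx -0.76
0.56 ty -0.40 tx -0.73
0.64 ty -0.46 tx -0.69
0.72 ty -0.51 tx -0.65
0.8 ty -0.56 tx -0.61
0.88 ty -0.61 tx -0.56
0.96 ty -0.65 tx -0.51
1.04 ty -0.69 tx -0.46
1.12 ty -0.73 tx -0.40
1.2 ty -0.76 tx -0.34
1.28 ty -0.78 tx -0.28
1.36 ty -0.80 tx -0.22
1.44 ty -0.82 tx -0.15
1.52 ty -0.83 tx -0.09
1.6 ty -0.83 tx -0.02
1.68 ty -0.83 tx 0.05
1.76 ty -0.82 tx 0.11
1.84 ty -0.81 tx 0.18
1.92 ty -0.80 tx 0.24
```

>>> arm_command --plan '[{"tx": -0.25,"ty": 0,"tz": 0,"wx": 0,"wy": 0,"wz": 0,"jaw": -1},{"tx": -0.4,"ty": 0,"tz": 0,"wx": 0,"wy": 0,"wz": 0,"jaw": -1},{"tx": -0.43,"ty": -0.02,"tz": 0,"wx": 0,"wy": 0,"wz": 0,"jaw": -1},{"tx": -0.83,"ty": -0.09,"tz": 0,"wx": 0,"wy": 0,"wz": 0,"jaw": -1},{"tx": -0.82,"ty": -0.15,"tz": 0,"wx": 0,"wy": 0,"wz": 0,"jaw": -1},{"tx": 0,"ty": 0,"tz": 0,"wx": 0,"wy": 0,"wz": 0,"jaw": -1}]'

```text
time: 13.3
tool_pos: [485.8, 78.0, 76.8]
tcp_rot: [-1.344, 1.568, 0.049]
contact_force: [-0.5, -0.1, -2.1]
grip_width: 23.5
```

Run:
```python
from h import *
np.set_printoptions(precision=4,suppress=True)
T=wpose();o=readout.get_obs();print(T,o["contact_force"],o["moment"],o["grip_width"])
d=imaging.capture("side");crop(d,220,170,160,120,5,"pics/s11.png")
s=imaging.capture("scene");crop(s,270,160,140,120,5,"pics/sc11.png")
```

```text
[[  0.0024  -0.9842   0.1768 485.8049]
 [  0.0001   0.1768   0.9842  77.9867]
 [ -1.      -0.0023   0.0005  76.7859]
 [  0.       0.       0.       1.    ]] [-0.5079 -0.1366 -2.1203] [ 0.0507  0.0139 -0.0315] 23.535053672256456
```

View pics/s11.png

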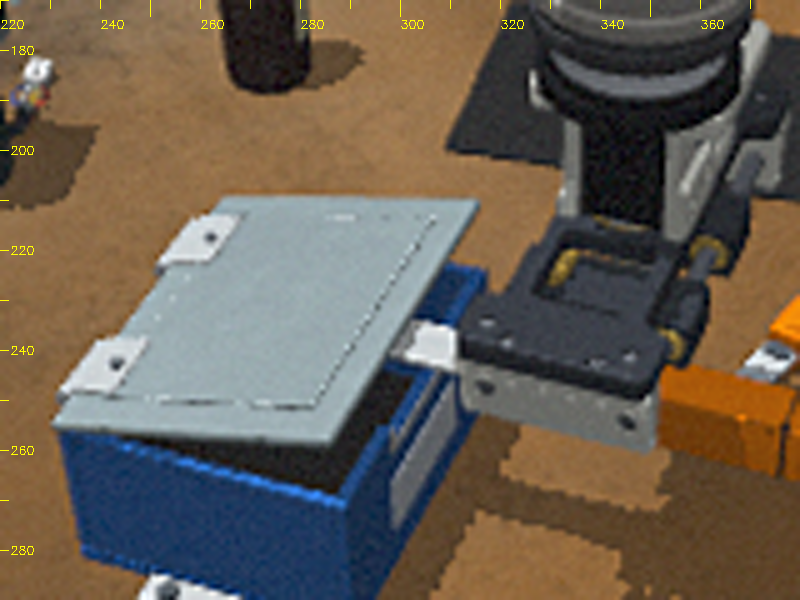

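View pics/sc11.png

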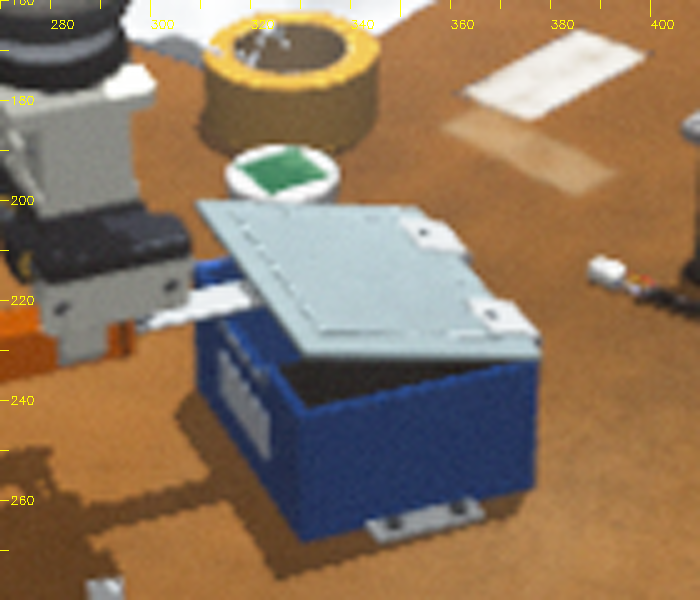

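The cover is lifting on the blade and the grip holds. I'll continue the arc.

>>> arm_command --plan '[{"tx": -0.8,"ty": -0.22,"tz": 0,"wx": 0,"wy": 0,"wz": 0,"jaw": -1},{"tx": -0.78,"ty": -0.28,"tz": 0,"wx": 0,"wy": 0,"wz": 0,"jaw": -1},{"tx": -0.76,"ty": -0.34,"tz": 0,"wx": 0,"wy": 0,"wz": 0,"jaw": -1},{"tx": -0.73,"ty": -0.4,"tz": 0,"wx": 0,"wy": 0,"wz": 0,"jaw": -1},{"tx": -0.69,"ty": -0.46,"tz": 0,"wx": 0,"wy": 0,"wz": 0,"jaw": -1},{"tx": -0.65,"ty": -0.51,"tz": 0,"wx": 0,"wy": 0,"wz": 0,"jaw": -1},{"tx": -0.61,"ty": -0.56,"tz": 0,"wx": 0,"wy": 0,"wz": 0,"jaw": -1},{"tx": -0.56,"ty": -0.61,"tz": 0,"wx": 0,"wy": 0,"wz": 0,"jaw": -1},{"tx": -0.51,"ty": -0.65,"tz": 0,"wx": 0,"wy": 0,"wz": 0,"jaw": -1},{"tx": -0.46,"ty": -0.69,"tz": 0,"wx": 0,"wy": 0,"wz": 0,"jaw": -1},{"tx": 0,"ty": 0,"tz": 0,"wx": 0,"wy": 0,"wz": 0,"jaw": -1}]'

```text
time: 14.5
tool_pos: [533.1, 69.3, 141.6]
tcp_rot: [-1.422, 1.568, -0.029]
contact_force: [0.3, 0.1, -0.7]
grip_width: 23.7
```

Run:
```python
from h import *
np.set_printoptions(precision=4,suppress=True)
T=wpose();o=readout.get_obs();print(T,o["contact_force"],o["moment"],o["grip_width"])
d=imaging.capture("side");crop(d,220,130,160,140,4,"pics/s12.png")
s=imaging.capture("scene");crop(s,270,140,140,120,5,"pics/sc12.png")
```

```text
[[  0.0028  -0.9842   0.1771 533.1217]
 [ -0.0001   0.1771   0.9842  69.3289]
 [ -1.      -0.0027   0.0004 141.6107]
 [  0.       0.       0.       1.    ]] [ 0.2727  0.0875 -0.6677] [ 0.0545  0.0324 -0.0101] 23.73594033284647
```

View pics/s12.png

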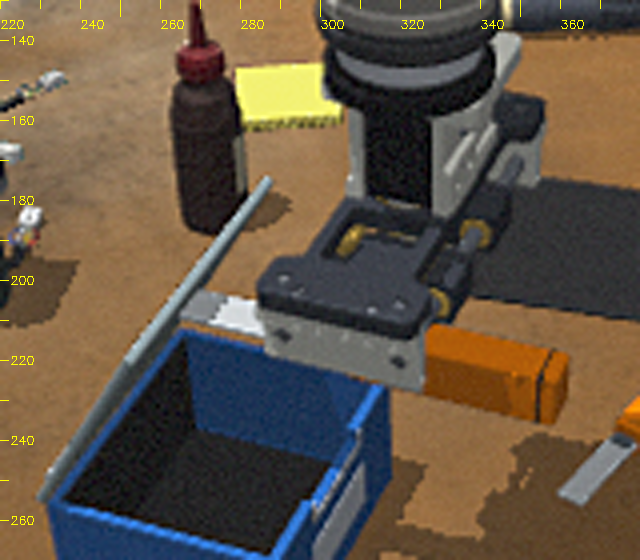

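View pics/sc12.png

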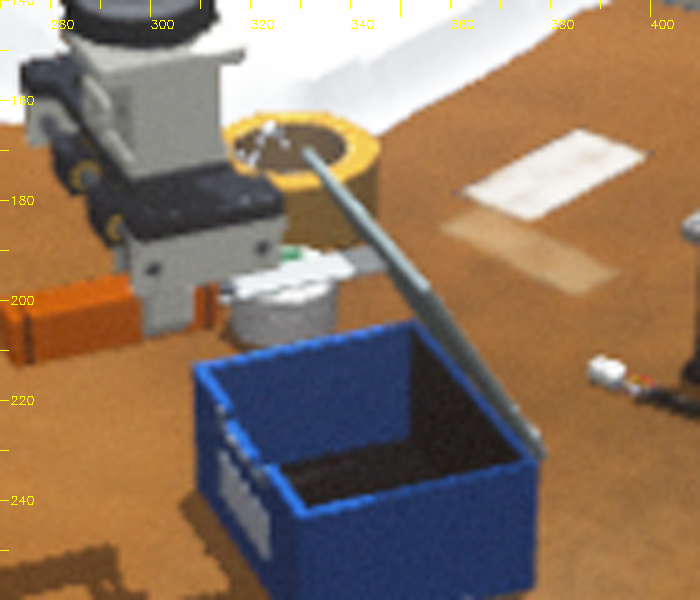

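>>> arm_command --plan '[{"tx": -0.4,"ty": -0.73,"tz": 0,"wx": 0,"wy": 0,"wz": 0,"jaw": -1},{"tx": -0.34,"ty": -0.76,"tz": 0,"wx": 0,"wy": 0,"wz": 0,"jaw": -1},{"tx": -0.28,"ty": -0.78,"tz": 0,"wx": 0,"wy": 0,"wz": 0,"jaw": -1},{"tx": -0.22,"ty": -0.8,"tz": 0,"wx": 0,"wy": 0,"wz": 0,"jaw": -1},{"tx": -0.15,"ty": -0.82,"tz": 0,"wx": 0,"wy": 0,"wz": 0,"jaw": -1},{"tx": -0.09,"ty": -0.83,"tz": 0,"wx": 0,"wy": 0,"wz": 0,"jaw": -1},{"tx": 0,"ty": -0.83,"tz": 0,"wx": 0,"wy": 0,"wz": 0,"jaw": -1},{"tx": 0,"ty": -0.83,"tz": 0,"wx": 0,"wy": 0,"wz": 0,"jaw": -1},{"tx": 0,"ty": -0.8,"tz": 0,"wx": 0,"wy": 0,"wz": 0,"jaw": -1},{"tx": 0,"ty": -0.6,"tz": 0,"wx": 0,"wy": 0,"wz": 0,"jaw": -1},{"tx": 0,"ty": 0,"tz": 0,"wx": 0,"wy": 0,"wz": 0,"jaw": -1}]'

```text
time: 15.7
tool_pos: [608.8, 55.6, 155.4]
tcp_rot: [-1.512, 1.57, -0.12]
contact_force: [0.0, 0.3, -1.1]
grip_width: 24.0
```

Run:
```python
from h import *
np.set_printoptions(precision=4,suppress=True)
T=wpose();o=readout.get_obs();print(T,o["contact_force"],o["moment"],o["grip_width"])
d=imaging.capture("side");crop(d,200,110,180,150,4,"pics/s13.png")
s=imaging.capture("scene");crop(s,270,140,140,120,5,"pics/sc13.png")
```

```text
[[  0.0005  -0.9842   0.1771 608.8188]
 [ -0.0001   0.1771   0.9842  55.5779]
 [ -1.      -0.0005   0.     155.3735]
 [  0.       0.       0.       1.    ]] [ 0.0259  0.2851 -1.1049] [-0.0092  0.0143 -0.0262] 24.044142339360697
```

View pics/s13.png

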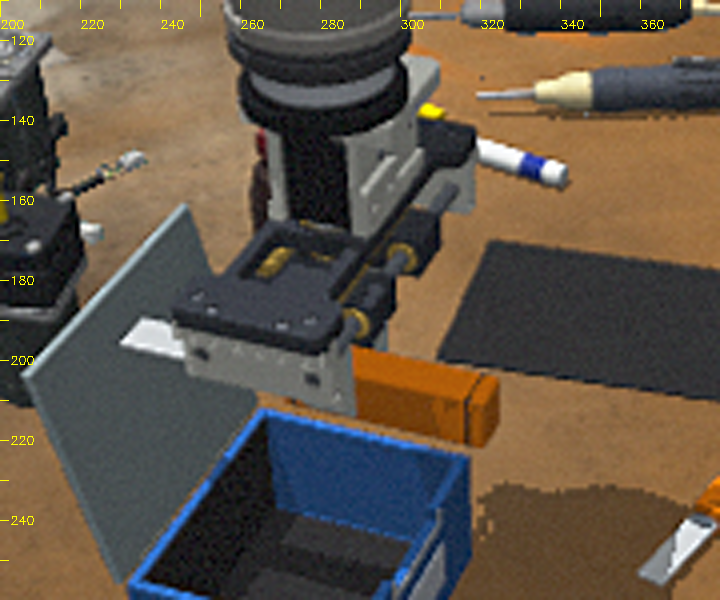

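View pics/sc13.png

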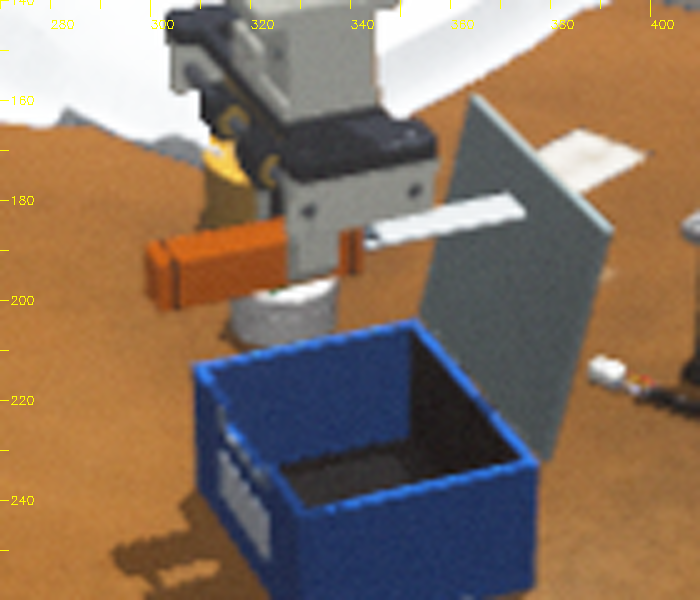

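>>> arm_command --plan '[{"tx": 0,"ty": 1,"tz": 0,"wx": 0,"wy": 0,"wz": 0,"jaw": -1},{"tx": 0,"ty": 2,"tz": 0,"wx": 0,"wy": 0,"wz": 0,"jaw": -1},{"tx": 0,"ty": 3,"tz": 0,"wx": 0,"wy": 0,"wz": 0,"jaw": -1},{"tx": 0,"ty": 3,"tz": 0,"wx": 0,"wy": 0,"wz": 0,"jaw": -1},{"tx": 0,"ty": 2.5,"tz": 0,"wx": 0,"wy": 0,"wz": 0,"jaw": -1},{"tx": 0,"ty": 1.5,"tz": 0,"wx": -0.06,"wy": 0,"wz": 0,"jaw": -1},{"tx": 0,"ty": 0,"tz": -1,"wx": -0.06,"wy": 0,"wz": 0,"jaw": -1},{"tx": 0,"ty": 0,"tz": -2,"wx": -0.058,"wy": 0,"wz": 0,"jaw": -1},{"tx": 0,"ty": 0,"tz": -3.5,"wx": 0,"wy": 0,"wz": 0,"jaw": -1},{"tx": 0,"ty": 0,"tz": -4,"wx": 0,"wy": 0,"wz": 0,"jaw": -1},{"tx": 0,"ty": 0,"tz": -4,"wx": 0,"wy": 0,"wz": 0,"jaw": -1},{"tx": 0,"ty": 0,"tz": -4,"wx": 0,"wy": 0,"wz": 0,"jaw": -1},{"tx": 0,"ty": 0,"tz": -4,"wx": 0,"wy": 0,"wz": 0,"jaw": -1},{"tx": 0,"ty": 0,"tz": -4,"wx": 0,"wy": 0,"wz": 0,"jaw": -1},{"tx": 0,"ty": 0,"tz": -3.5,"wx": 0,"wy": 0,"wz": 0,"jaw": -1},{"tx": 0,"ty": 0,"tz": -2,"wx": 0,"wy": 0,"wz": 0,"jaw": -1},{"tx": 0,"ty": 0,"tz": -1,"wx": 0,"wy": 0,"wz": 0,"jaw": -1},{"tx": 0,"ty": 0,"tz": 0,"wx": 0,"wy": 0,"wz": 0,"jaw": -1},{"tx": 0,"ty": 0,"tz": 0,"wx": 0,"wy": 0,"wz": 0,"jaw": -1}]'

```text
time: 17.7
tool_pos: [477.6, -250.0, 155.6]
tcp_rot: [0.243, 1.57, 1.814]
contact_force: [1.0, -0.6, -1.2]
grip_width: 23.6
```

Run:
```python
from h import *
np.set_printoptions(precision=4,suppress=True)
T=wpose();o=readout.get_obs();print(T,o["contact_force"],o["moment"],o["grip_width"])
d=imaging.capture("side");cv2.imwrite("pics/s14.png",d)
cv2.imwrite("pics/sc14.png",imaging.capture("scene"))
```

```text
[[  -0.0002   -1.       -0.0006  477.6384]
 [   0.0007   -0.0006    1.     -250.0252]
 [  -1.        0.0002    0.0007  155.6367]
 [   0.        0.        0.        1.    ]] [ 0.9754 -0.6031 -1.1852] [ 0.0308 -0.0319  0.0297] 23.568882793827733
```

View pics/s14.png

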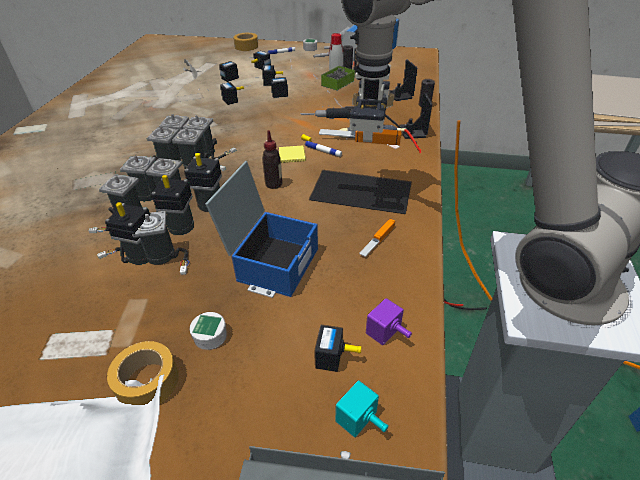

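View pics/sc14.png

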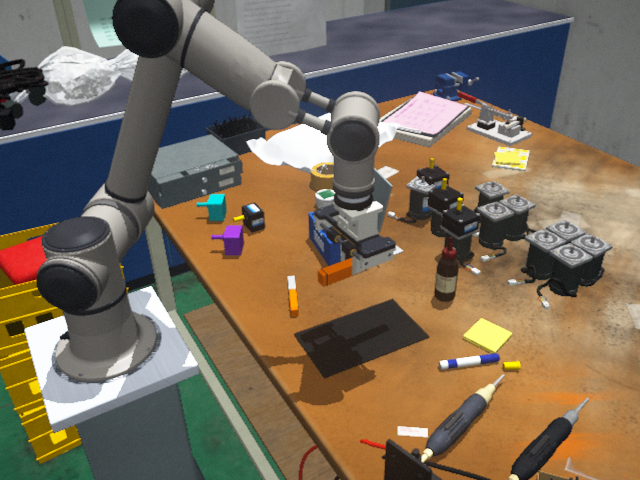

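>>> arm_command --plan '[{"tx": 1,"ty": -0.4,"tz": -0.4,"wx": 0,"wy": 0,"wz": 0,"jaw": -1},{"tx": 2.5,"ty": -0.3,"tz": -0.4,"wx": 0,"wy": 0,"wz": 0,"jaw": -1},{"tx": 3,"ty": 0,"tz": 0,"wx": 0,"wy": 0,"wz": 0,"jaw": -1},{"tx": 3,"ty": 0,"tz": 0,"wx": 0,"wy": 0,"wz": 0,"jaw": -1},{"tx": 2.5,"ty": 0,"tz": 0,"wx": 0,"wy": 0,"wz": 0,"jaw": -1},{"tx": 2,"ty": 0,"tz": 0,"wx": 0,"wy": 0,"wz": 0,"jaw": -1},{"tx": 1.1,"ty": 0,"tz": 0,"wx": 0,"wy": 0,"wz": 0,"jaw": -1},{"tx": 0.5,"ty": 0,"tz": 0,"wx": 0,"wy": 0,"wz": 0,"jaw": -1},{"tx": 0.3,"ty": 0,"tz": 0,"wx": 0,"wy": 0,"wz": 0,"jaw": -1},{"tx": 0.2,"ty": 0,"tz": 0,"wx": 0,"wy": 0,"wz": 0,"jaw": -1},{"tx": 0,"ty": 0,"tz": 0,"wx": 0,"wy": 0,"wz": 0,"jaw": -1},{"tx": 0,"ty": 0,"tz": 0,"wx": 0,"wy": 0,"wz": 0,"jaw": -1}]'

```text
time: 19.0
tool_pos: [485.1, -259.3, -4.7]
tcp_rot: [-2.14, 1.57, -0.569]
contact_force: [-0.1, -1.1, -0.7]
grip_width: 23.9
```

Run:
```python
from h import *
np.set_printoptions(precision=4,suppress=True)
T=wpose();o=readout.get_obs();print(T,o["contact_force"],o["moment"],o["grip_width"])
d=imaging.capture("side");crop(d,280,130,160,120,5,"pics/s15.png")
```

```text
[[   0.001    -1.       -0.0002  485.1083]
 [  -0.0007   -0.0002    1.     -259.3365]
 [  -1.       -0.001    -0.0007   -4.7102]
 [   0.        0.        0.        1.    ]] [-0.0635 -1.0777 -0.7336] [0.0646 0.0009 0.0287] 23.936293867224745
```

View pics/s15.png

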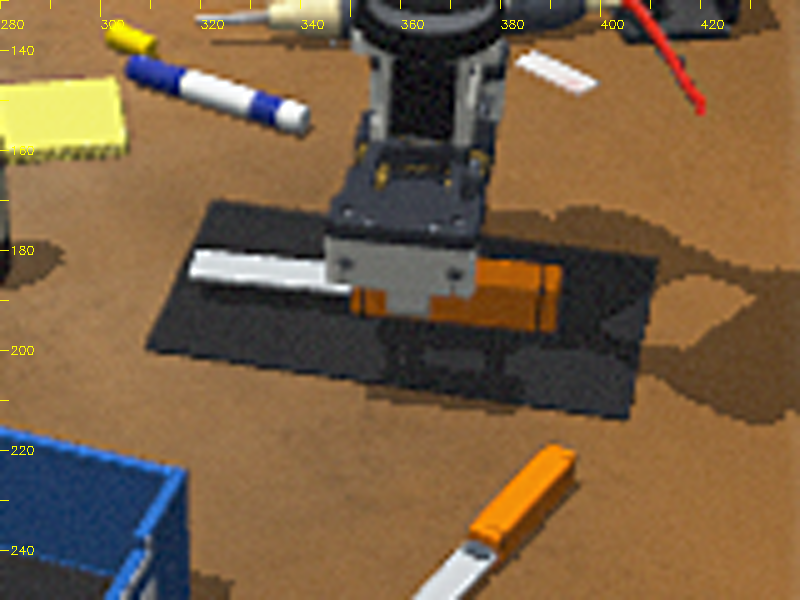

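>>> arm_command --plan '[{"tx": 0.1,"ty": 0,"tz": 0,"wx": 0,"wy": 0,"wz": 0,"jaw": -1},{"tx": 0.1,"ty": 0,"tz": 0,"wx": 0,"wy": 0,"wz": 0,"jaw": -1},{"tx": 0.1,"ty": 0,"tz": 0,"wx": 0,"wy": 0,"wz": 0,"jaw": -1},{"tx": 0,"ty": 0,"tz": 0,"wx": 0,"wy": 0,"wz": 0,"jaw": -1},{"tx": 0,"ty": 0,"tz": 0,"wx": 0,"wy": 0,"wz": 0,"jaw": -1}]'

```text
time: 19.55
tool_pos: [484.8, -259.1, -7.9]
tcp_rot: [-2.01, 1.57, -0.439]
contact_force: [-1.6, 0.4, 4.8]
grip_width: 24.1
```

>>> arm_command --plan '[{"tx": 0,"ty": 0,"tz": 0,"wx": 0,"wy": 0,"wz": 0,"jaw": 0},{"tx": 0,"ty": 0,"tz": 0,"wx": 0,"wy": 0,"wz": 0,"jaw": 0},{"tx": 0,"ty": 0,"tz": 0,"wx": 0,"wy": 0,"wz": 0,"jaw": 0},{"tx": 0,"ty": 0,"tz": 0,"wx": 0,"wy": 0,"wz": 0,"jaw": 0},{"tx": -1,"ty": 0,"tz": 0,"wx": 0,"wy": 0,"wz": 0,"jaw": 0},{"tx": -2.5,"ty": 0,"tz": 0,"wx": 0,"wy": 0,"wz": 0,"jaw": 0},{"tx": -4,"ty": 0,"tz": 0,"wx": 0,"wy": 0,"wz": 0,"jaw": 1},{"tx": -4,"ty": 0,"tz": 0,"wx": 0,"wy": 0,"wz": 0,"jaw": 1},{"tx": -4,"ty": 0,"tz": 1,"wx": 0,"wy": 0,"wz": 0,"jaw": 1},{"tx": -3,"ty": 0,"tz": 2,"wx": 0,"wy": 0,"wz": 0,"jaw": 1},{"tx": -2,"ty": 0,"tz": 4,"wx": 0,"wy": 0,"wz": 0,"jaw": 1},{"tx": 0,"ty": 0,"tz": 4,"wx": 0,"wy": 0,"wz": 0,"jaw": 1},{"tx": 0,"ty": 0,"tz": 0,"wx": 0,"wy": 0,"wz": 0,"jaw": 1}]'

```text
time: 20.85
tool_pos: [484.6, -145.3, 198.4]
tcp_rot: [-1.217, 1.569, 0.358]
contact_force: [0.1, -0.4, -1.0]
grip_width: 91.1
```

Run:
```python
from h import *
np.set_printoptions(precision=4,suppress=True)
T=wpose();o=readout.get_obs();print(T,o["contact_force"],o["grip_width"])
d=imaging.capture("side");crop(d,280,130,160,120,5,"pics/s16.png")
s=imaging.capture("scene");cv2.imwrite("pics/sc16.png",s)
```

```text
[[   0.0018   -1.       -0.004   484.5832]
 [   0.0007   -0.004     1.     -145.2514]
 [  -1.       -0.0018    0.0007  198.3571]
 [   0.        0.        0.        1.    ]] [ 0.0601 -0.4354 -1.0323] 91.14209726589284
```

View pics/s16.png

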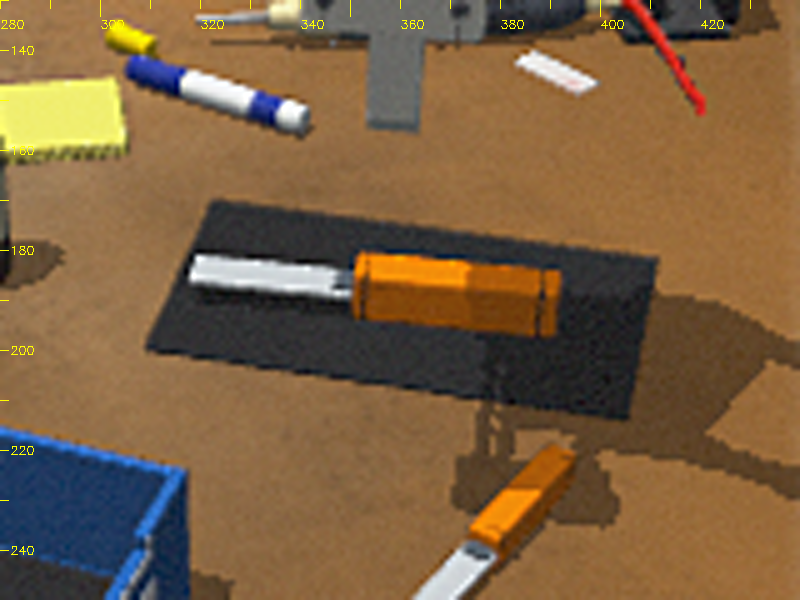

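View pics/sc16.png

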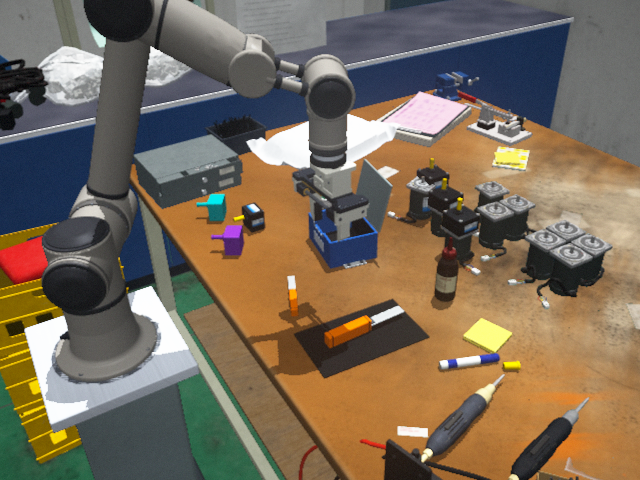

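Run:
```python
from h import *
np.set_printoptions(precision=1,suppress=True)
T=np.load("Tw2.npy")
for uv,z in [((537,42),60),((568,70),60),((570,10),60),((598,42),60),((568,72),0)]: print(uv,wonz(T,uv,z))
s=cv2.imread("pics/sc16.png")
```

```text
(537, 42) [445.  306.8  60. ]
(568, 70) [471.6 352.3  60. ]
(570, 10) [388.5 364.1  60. ]
(598, 42) [421.8 408.6  60. ]
(568, 72) [456.4 398.7   0. ]
```

>>> arm_command --plan '[{"tx": 0,"ty": 0,"tz": 2,"wx": 0,"wy": 0,"wz": 0,"jaw": 1},{"tx": 0,"ty": 0,"tz": 4,"wx": 0,"wy": 0,"wz": 0,"jaw": 1},{"tx": 0,"ty": 0,"tz": 4.5,"wx": 0,"wy": 0,"wz": 0,"jaw": 1},{"tx": 0,"ty": 0,"tz": 4.5,"wx": 0,"wy": 0,"wz": 0,"jaw": 1},{"tx": 0,"ty": 0,"tz": 4.5,"wx": 0,"wy": 0,"wz": 0,"jaw": 1},{"tx": 0,"ty": 0,"tz": 4.5,"wx": 0,"wy": 0,"wz": 0,"jaw": 1},{"tx": 0,"ty": 0,"tz": 4.5,"wx": 0,"wy": 0,"wz": 0,"jaw": 1},{"tx": 0,"ty": 0,"tz": 4.5,"wx": 0,"wy": 0,"wz": 0,"jaw": 1},{"tx": 0,"ty": 0,"tz": 4.5,"wx": 0,"wy": 0,"wz": 0,"jaw": 1},{"tx": 2,"ty": 0,"tz": 3,"wx": 0,"wy": 0,"wz": 0,"jaw": 1},{"tx": 3,"ty": 0,"tz": 1,"wx": 0,"wy": 0,"wz": 0,"jaw": 1},{"tx": 1,"ty": -0.5,"tz": 0,"wx": 0,"wy": 0,"wz": 0,"jaw": 1},{"tx": 0,"ty": 0,"tz": 0,"wx": 0,"wy": 0,"wz": 0,"jaw": 1},{"tx": 0,"ty": 0,"tz": 0,"wx": 0,"wy": 0,"wz": 0,"jaw": 1}]'

```text
time: 22.35
tool_pos: [490.8, 264.7, 137.4]
tcp_rot: [-1.576, 1.57, -0.006]
contact_force: [0.2, 0.1, 1.1]
grip_width: 91.9
```

Run:
```python
from h import *
np.set_printoptions(precision=4,suppress=True)
T=wpose();np.save("Tw6.npy",T);print(T)
cv2.imwrite("pics/w6.png",imaging.capture("wrist"))
```

```text
[[  0.0008  -1.       0.0017 490.8378]
 [ -0.       0.0017   1.     264.6967]
 [ -1.      -0.0008  -0.     137.3538]
 [  0.       0.       0.       1.    ]]
```

View pics/w6.png

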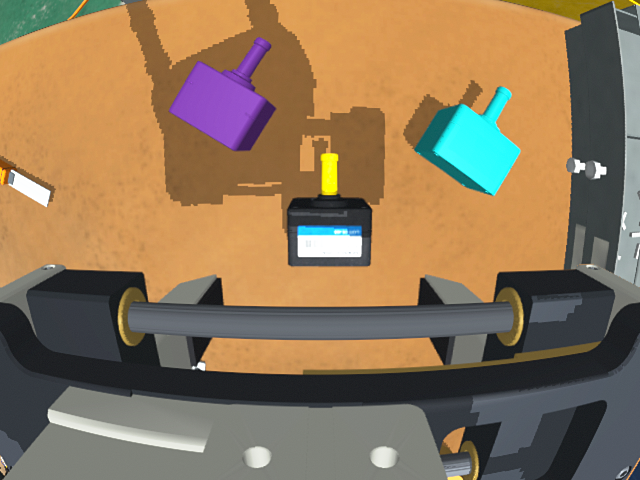

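Run:
```python
from h import *
crop(cv2.imread("pics/w6.png"),270,140,120,140,5,"pics/e6.png")
T=np.load("Tw6.npy")
for uv,z in [((493,194),0),((417,150),60),((240,150),0),((272,108),60)]: print(uv,wonz(T,uv,z).round(1))
```

```text
(493, 194) [460.6 420.5   0. ]
(417, 150) [424.9 330.2  60. ]
(240, 150) [425.2 196.3   0. ]
(272, 108) [397.2 231.6  60. ]
```

View pics/e6.png

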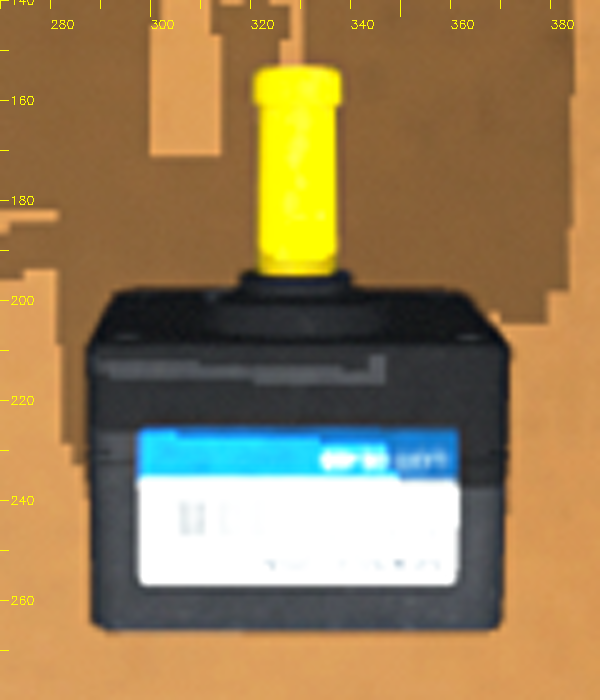

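Run:
```python
from h import *
T=np.load("Tw6.npy")
for uv in [(287.6,209.5),(371.6,209.5),(288.5,266),(370.5,266)]: print(uv,wonz(T,uv,60).round(1))
print(wonz(T,(329.5,155),46))
print(wproj(T,[[469,270,60],[511,270,60],[490,270,60]]))
```

```text
(287.6, 209.5) [466.8 241.4  60. ]
(371.6, 209.5) [466.8 299.2  60. ]
(288.5, 266) [507.6 241.1  60. ]
(370.5, 266) [507.7 299.8  60. ]
[429.89272093 270.45022889  46.        ]
[[329.23934321 212.48015117]
 [328.98525965 270.56813324]
 [329.12790348 242.10643971]]
```

>>> arm_command --plan '[{"tx": 1,"ty": 0.35,"tz": 0.57,"wx": 0,"wy": 0,"wz": 0,"jaw": 1},{"tx": 2.5,"ty": 0,"tz": 0,"wx": 0,"wy": 0,"wz": 0,"jaw": 1},{"tx": 3,"ty": 0,"tz": 0,"wx": 0,"wy": 0,"wz": 0,"jaw": 1},{"tx": 3,"ty": 0,"tz": 0,"wx": 0,"wy": 0,"wz": 0,"jaw": 1},{"tx": 2,"ty": 0,"tz": 0,"wx": 0,"wy": 0,"wz": 0,"jaw": 1},{"tx": 1,"ty": 0,"tz": 0,"wx": 0,"wy": 0,"wz": 0,"jaw": 1},{"tx": 1,"ty": 0,"tz": 0,"wx": 0,"wy": 0,"wz": 0,"jaw": 1},{"tx": 0,"ty": 0,"tz": 0,"wx": 0,"wy": 0,"wz": 0,"jaw": 1},{"tx": 0,"ty": 0,"tz": 0,"wx": 0,"wy": 0,"wz": 0,"jaw": 1}]'

```text
time: 23.3
tool_pos: [486.7, 271.9, 2.4]
tcp_rot: [-1.17, 1.569, 0.401]
contact_force: [-1.1, -0.3, -0.1]
grip_width: 91.9
```

>>> arm_command --plan '[{"tx": 0,"ty": 0,"tz": 0,"wx": 0,"wy": 0,"wz": 0,"jaw": -1},{"tx": 0,"ty": 0,"tz": 0,"wx": 0,"wy": 0,"wz": 0,"jaw": -1},{"tx": 0,"ty": 0,"tz": 0,"wx": 0,"wy": 0,"wz": 0,"jaw": -1},{"tx": 0,"ty": 0,"tz": 0,"wx": 0,"wy": 0,"wz": 0,"jaw": -1},{"tx": 0,"ty": 0,"tz": 0,"wx": 0,"wy": 0,"wz": 0,"jaw": -1},{"tx": 0,"ty": 0,"tz": 0,"wx": 0,"wy": 0,"wz": 0,"jaw": -1},{"tx": 0,"ty": 0,"tz": 0,"wx": 0,"wy": 0,"wz": 0,"jaw": -1},{"tx": 0,"ty": 0,"tz": 0,"wx": 0,"wy": 0,"wz": 0,"jaw": -1}]'

```text
time: 24.1
tool_pos: [486.2, 271.6, 1.9]
tcp_rot: [-1.641, 1.571, -0.07]
contact_force: [-1.1, -1.7, 4.2]
grip_width: 59.7
```

Run:
```python
from h import *
np.set_printoptions(precision=4,suppress=True)
T=wpose();print(T,readout.get_obs()["grip_width"])
d=imaging.capture("side");crop(d,270,270,160,120,5,"pics/s17.png")
```

```text
[[  0.0003  -1.      -0.0003 486.2499]
 [ -0.      -0.0003   1.     271.5585]
 [ -1.      -0.0003  -0.       1.8661]
 [  0.       0.       0.       1.    ]] 59.73328424434836
```

View pics/s17.png

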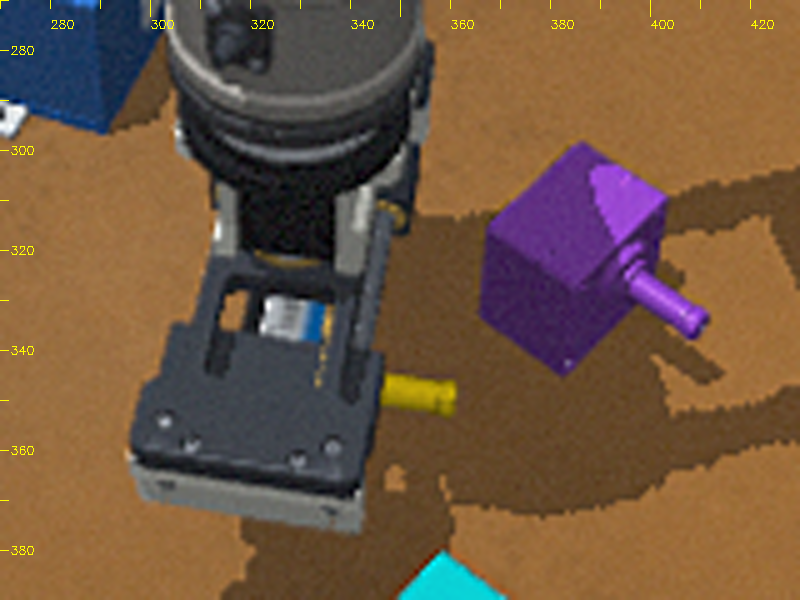

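>>> arm_command --plan '[{"tx": -0.5,"ty": 0,"tz": 0,"wx": 0,"wy": 0,"wz": 0,"jaw": -1},{"tx": -1.5,"ty": 0,"tz": 0,"wx": 0,"wy": 0,"wz": 0,"jaw": -1},{"tx": -2.5,"ty": 0,"tz": 0,"wx": 0,"wy": 0,"wz": 0,"jaw": -1},{"tx": -3,"ty": 0,"tz": 0,"wx": 0,"wy": 0,"wz": 0,"jaw": -1},{"tx": -3,"ty": 0,"tz": 0,"wx": 0,"wy": 0,"wz": 0,"jaw": -1},{"tx": -3,"ty": -0.5,"tz": -0.5,"wx": 0,"wy": 0,"wz": 0,"jaw": -1},{"tx": -1.5,"ty": -1,"tz": -1.5,"wx": 0,"wy": 0,"wz": 0,"jaw": -1},{"tx": 0,"ty": -2,"tz": -2.5,"wx": 0,"wy": 0,"wz": 0,"jaw": -1},{"tx": 0,"ty": -2,"tz": -3,"wx": 0,"wy": 0,"wz": 0,"jaw": -1},{"tx": 0,"ty": -2,"tz": -3,"wx": 0,"wy": 0,"wz": 0,"jaw": -1},{"tx": 0,"ty": -2,"tz": -3,"wx": 0,"wy": 0,"wz": 0,"jaw": -1},{"tx": 0,"ty": -2,"tz": -3,"wx": 0,"wy": 0,"wz": 0,"jaw": -1},{"tx": 0,"ty": -2,"tz": -3,"wx": 0,"wy": 0,"wz": 0,"jaw": -1},{"tx": 0,"ty": -1.5,"tz": -2,"wx": 0.04,"wy": 0,"wz": 0,"jaw": -1},{"tx": 0,"ty": -1,"tz": -1,"wx": 0.06,"wy": 0,"wz": 0,"jaw": -1},{"tx": 0,"ty": 0,"tz": 0,"wx": 0.078,"wy": 0,"wz": 0,"jaw": -1},{"tx": 0,"ty": 0,"tz": 0,"wx": 0,"wy": 0,"wz": 0,"jaw": -1},{"tx": 0,"ty": 0,"tz": 0,"wx": 0,"wy": 0,"wz": 0,"jaw": -1}]'

```text
time: 25.95
tool_pos: [645.1, 46.6, 150.7]
tcp_rot: [1.531, 1.569, 2.926]
contact_force: [-0.3, 0.7, -5.9]
grip_width: 59.9
```

Run:
```python
from h import *
np.set_printoptions(precision=4,suppress=True)
T=wpose();np.save("Tw7.npy",T);print(T,readout.get_obs()["grip_width"],readout.get_obs()["contact_force"])
d=imaging.capture("side");crop(d,200,140,200,150,4,"pics/s18.png")
d=imaging.capture("scene");crop(d,270,130,160,150,4,"pics/sc18.png")
cv2.imwrite("pics/w7.png",imaging.capture("wrist"))
```

```text
[[ -0.0021  -0.9846   0.1746 645.0852]
 [  0.0005   0.1746   0.9846  46.6305]
 [ -1.       0.0021   0.0001 150.7118]
 [  0.       0.       0.       1.    ]] 59.850536392482034 [-0.2626  0.6741 -5.9101]
```

View pics/s18.png

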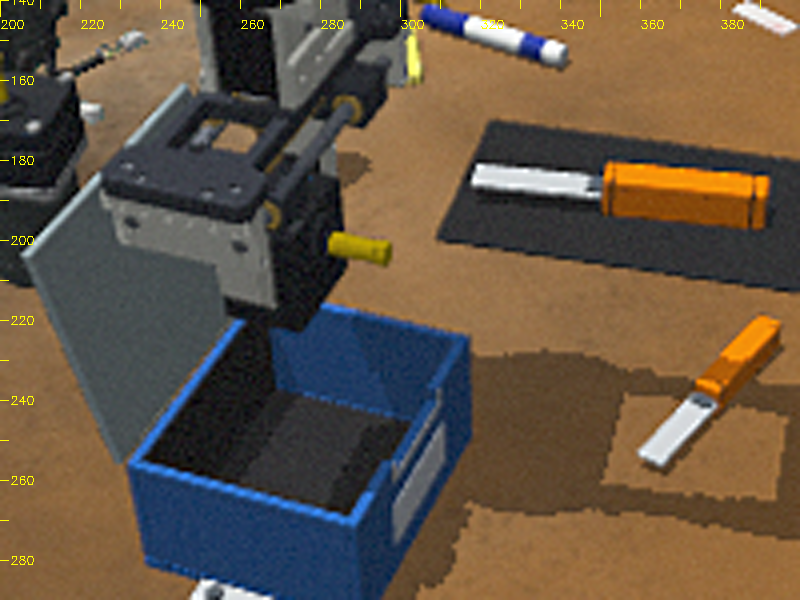

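View pics/sc18.png

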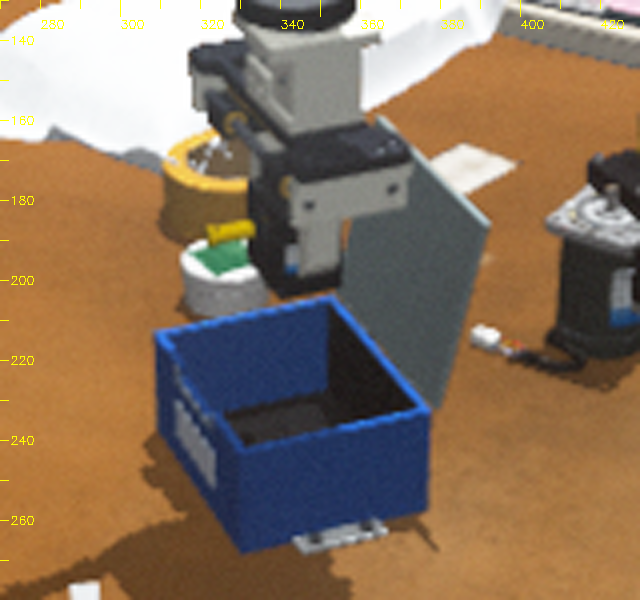

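View pics/w7.png

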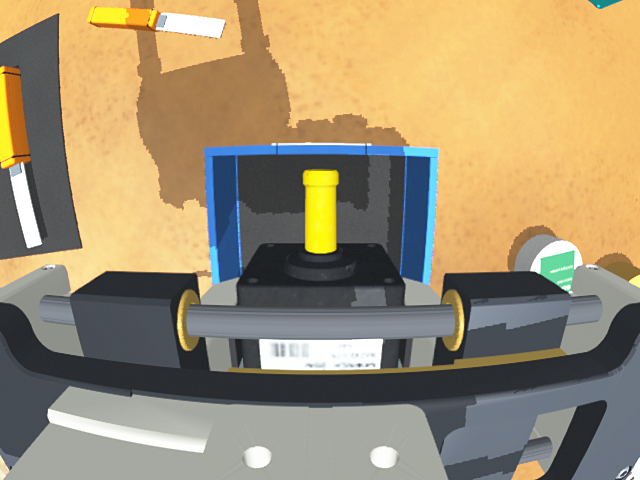

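Run:
```python
from h import *
np.set_printoptions(precision=2,suppress=True)
T=np.load("Tw7.npy")
u=np.array([.9846,-.1746,0]);n=np.array([.1746,.9846,0])
for uv,z in [((205,148),78),((438,148),78),((239,155),78),((405,155),78),((321,172),195)]:
    p=wonz(T,uv,z); d=p-T[:3,3]; print(uv,p,"rel u %.1f n %.1f"%(d@u,d@n))
```

```text
(205, 148) [564.3  -19.15  78.  ] rel u -68.1 n -78.9
(438, 148) [591.86 136.75  78.  ] rel u -68.1 n 79.4
(239, 155) [574.17   3.34  78.  ] rel u -62.3 n -55.0
(405, 155) [593.5  112.82  78.  ] rel u -62.3 n 56.2
(321, 172) [588.83  56.18 195.  ] rel u -57.1 n -0.4
```

>>> arm_command --plan '[{"tx": 0,"ty": -0.35,"tz": 0,"wx": 0,"wy": 0,"wz": 0,"jaw": -1},{"tx": 1,"ty": -0.35,"tz": 0,"wx": 0,"wy": 0,"wz": 0,"jaw": -1},{"tx": 2,"ty": 0,"tz": 0,"wx": 0,"wy": 0,"wz": 0,"jaw": -1},{"tx": 2,"ty": 0,"tz": 0,"wx": 0,"wy": 0,"wz": 0,"jaw": -1},{"tx": 2,"ty": 0,"tz": 0,"wx": 0,"wy": 0,"wz": 0,"jaw": -1},{"tx": 2,"ty": 0,"tz": 0,"wx": 0,"wy": 0,"wz": 0,"jaw": -1},{"tx": 2,"ty": 0,"tz": 0,"wx": 0,"wy": 0,"wz": 0,"jaw": -1},{"tx": 1.5,"ty": 0,"tz": 0,"wx": 0,"wy": 0,"wz": 0,"jaw": -1},{"tx": 0.8,"ty": 0,"tz": 0,"wx": 0,"wy": 0,"wz": 0,"jaw": -1},{"tx": 0.5,"ty": 0,"tz": 0,"wx": 0,"wy": 0,"wz": 0,"jaw": -1},{"tx": 0,"ty": 0,"tz": 0,"wx": 0,"wy": 0,"wz": 0,"jaw": -1},{"tx": 0,"ty": 0,"tz": 0,"wx": 0,"wy": 0,"wz": 0,"jaw": -1}]'

```text
time: 27.3
tool_pos: [653.3, 45.0, 14.5]
tcp_rot: [-1.386, 1.569, 0.007]
contact_force: [-0.8, 0.1, -5.3]
grip_width: 60.0
```

Run:
```python
from h import *
np.set_printoptions(precision=4,suppress=True)
T=wpose();print(T,readout.get_obs()["grip_width"],readout.get_obs()["contact_force"])
d=imaging.capture("side");crop(d,200,140,200,150,4,"pics/s19.png")
cv2.imwrite("pics/w8.png",imaging.capture("wrist"))
```

```text
[[  0.0015  -0.9842   0.1768 653.3151]
 [  0.       0.1768   0.9842  45.0405]
 [ -1.      -0.0015   0.0003  14.4898]
 [  0.       0.       0.       1.    ]] 59.979517059375645 [-0.7876  0.0867 -5.2675]
```

View pics/s19.png

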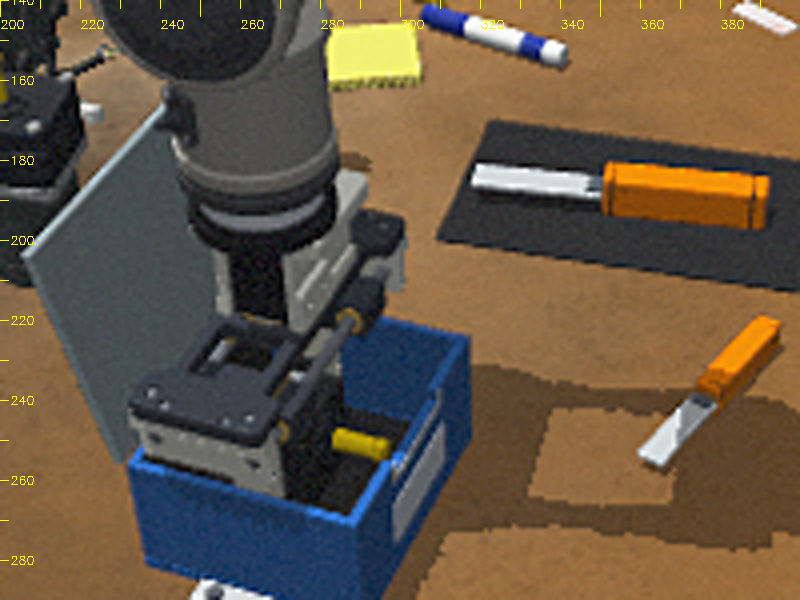

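View pics/w8.png

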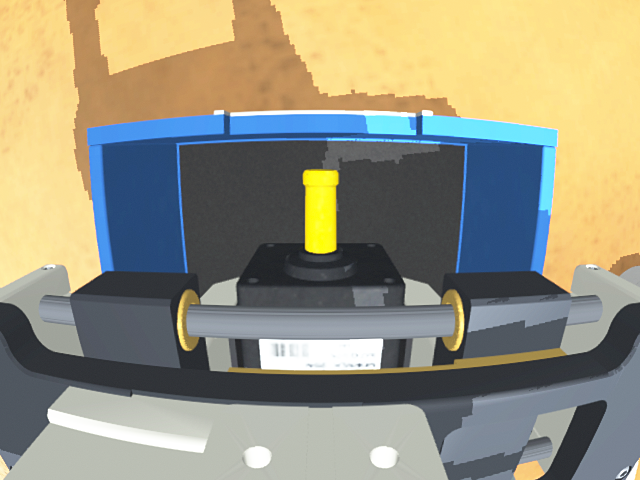

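>>> arm_command --plan '[{"tx": 0.3,"ty": 0,"tz": 0,"wx": 0,"wy": 0,"wz": 0,"jaw": -1},{"tx": 0.2,"ty": 0,"tz": 0,"wx": 0,"wy": 0,"wz": 0,"jaw": -1},{"tx": 0.05,"ty": 0,"tz": 0,"wx": 0,"wy": 0,"wz": 0,"jaw": -1},{"tx": 0,"ty": 0,"tz": 0,"wx": 0,"wy": 0,"wz": 0,"jaw": -1},{"tx": 0,"ty": 0,"tz": 0,"wx": 0,"wy": 0,"wz": 0,"jaw": -1}]'

```text
time: 27.9
tool_pos: [652.7, 45.1, 8.2]
tcp_rot: [-0.578, 1.571, 0.815]
contact_force: [-0.1, -0.3, -5.5]
grip_width: 59.8
```

>>> arm_command --plan '[{"tx": 0.05,"ty": 0,"tz": 0,"wx": 0,"wy": 0,"wz": 0,"jaw": -1},{"tx": 0.05,"ty": 0,"tz": 0,"wx": 0,"wy": 0,"wz": 0,"jaw": -1},{"tx": 0,"ty": 0,"tz": 0,"wx": 0,"wy": 0,"wz": 0,"jaw": -1},{"tx": 0,"ty": 0,"tz": 0,"wx": 0,"wy": 0,"wz": 0,"jaw": -1}]'

```text
time: 28.3
tool_pos: [652.8, 45.1, 7.9]
tcp_rot: [-1.406, 1.57, -0.013]
contact_force: [-3.1, 0.1, 3.2]
grip_width: 60.1
```

>>> arm_command --plan '[{"tx": 0,"ty": 0,"tz": 0,"wx": 0,"wy": 0,"wz": 0,"jaw": 0.55},{"tx": 0,"ty": 0,"tz": 0,"wx": 0,"wy": 0,"wz": 0,"jaw": 0.55},{"tx": 0,"ty": 0,"tz": 0,"wx": 0,"wy": 0,"wz": 0,"jaw": 0.55},{"tx": 0,"ty": 0,"tz": 0,"wx": 0,"wy": 0,"wz": 0,"jaw": 0.55},{"tx": -0.5,"ty": 0,"tz": 0,"wx": 0,"wy": 0,"wz": 0,"jaw": 0.55},{"tx": -1,"ty": 0,"tz": 0,"wx": 0,"wy": 0,"wz": 0,"jaw": 0.55},{"tx": -2,"ty": 0,"tz": 0,"wx": 0,"wy": 0,"wz": 0,"jaw": 0.55},{"tx": -3,"ty": 0,"tz": 0,"wx": 0,"wy": 0,"wz": 0,"jaw": 0.55},{"tx": -4,"ty": 0,"tz": 0,"wx": 0,"wy": 0,"wz": 0,"jaw": 0.55},{"tx": -4,"ty": 0,"tz": 0,"wx": 0,"wy": 0,"wz": 0,"jaw": 0.55},{"tx": -3,"ty": 1,"tz": 0,"wx": 0,"wy": 0,"wz": 0,"jaw": 0.55},{"tx": -1,"ty": 3,"tz": 1,"wx": 0,"wy": 0,"wz": 0,"jaw": 0.55},{"tx": 0,"ty": 4,"tz": 2,"wx": 0,"wy": 0,"wz": 0,"jaw": 0.55},{"tx": 0,"ty": 4,"tz": 3,"wx": 0,"wy": 0,"wz": 0,"jaw": 0.55},{"tx": 0,"ty": 4,"tz": 3,"wx": 0,"wy": 0,"wz": 0,"jaw": 0.55},{"tx": 0,"ty": 2,"tz": 3,"wx": 0,"wy": 0,"wz": 0,"jaw": 0.55},{"tx": 0,"ty": 0,"tz": 2,"wx": 0,"wy": 0,"wz": 0,"jaw": 0.55},{"tx": 0,"ty": 0,"tz": 0,"wx": 0,"wy": 0,"wz": 0,"jaw": 0.55},{"tx": 0,"ty": 0,"tz": 0,"wx": 0,"wy": 0,"wz": 0,"jaw": 0.55}]'

```text
time: 30.2
tool_pos: [500.4, 214.6, 192.8]
tcp_rot: [-1.587, 1.57, -0.193]
contact_force: [-0.5, -0.1, -0.3]
grip_width: 71.2
```

Run:
```python
from h import *
o=readout.get_obs();print(o["time"],o["tool_pos"],o["contact_force"],o["grip_width"])
d=imaging.capture("side");cv2.imwrite("pics/s20.png",d);crop(d,200,130,200,160,4,"pics/s20c.png")
cv2.imwrite("pics/sc20.png",imaging.capture("scene"))
```

```text
30.2 [500.35246267 214.5565988  192.7574605 ] [-0.49015501 -0.1300833  -0.34765404] 71.18162160344815
```

View pics/s20c.png

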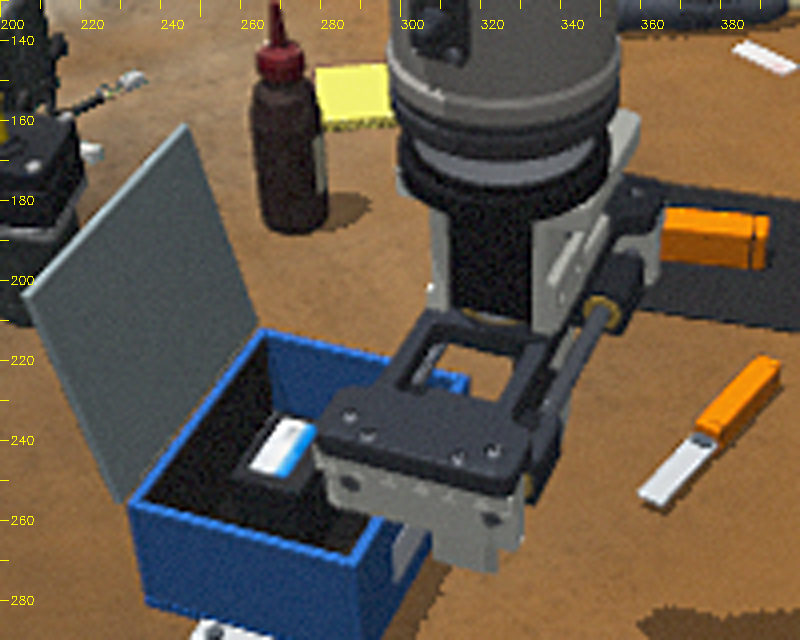

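View pics/sc20.png

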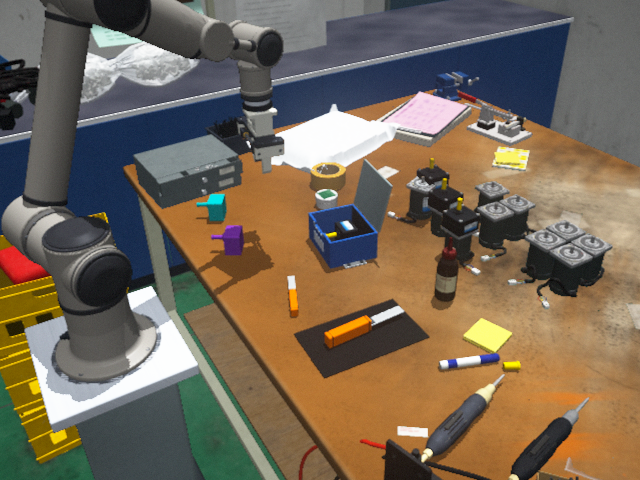

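The scene picture shows the gearhead upright in the case (344,228), the cover standing open (375,195), and the pry flat on the mat. The tin (327,198) and bottle (446,275) are where they started.

Run:
```python
from h import *
crop(imaging.capture("scene"),290,150,120,120,5,"pics/fin.png")
print(bot.close_job())
```

```text
the job is handed in; nothing more can be done
None
```

View pics/fin.png

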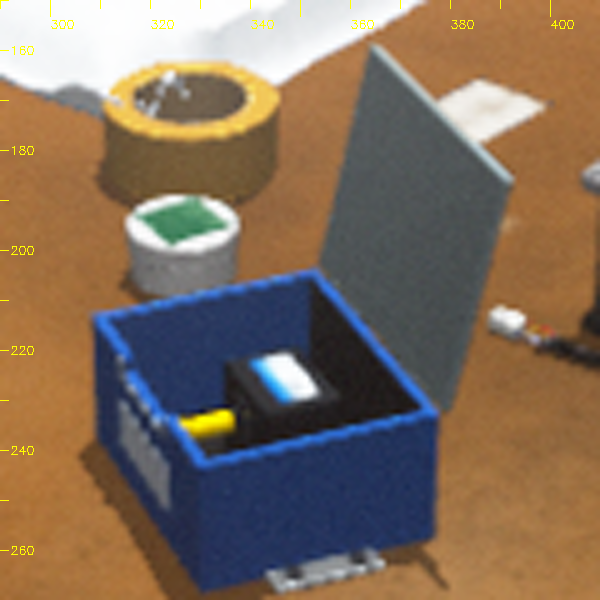

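The job is done and handed in at about 30 s. I levered the cover open with the large pry blade to about 1.8 rad, leaning back. I then laid the blade level on the mat and set the black gearhead upright on the case floor.

The last pictures show the cover still open, the blade flat on the mat and the gearhead standing inside the case. The tin and bottle are unmoved, and every force reading I took stayed below 10 N.

**Disagreements:**
- **Fingertips:** they sat about 40 mm further back along the tool than the description says. My first grasp therefore closed on nothing above the handle, touching nothing. I worked out the offset from the pictures and used it for both grasps.
- **Cameras:** the fixed cameras disagreed with each other by 7 to 11 mm in y, so I relied mainly on the wrist camera.

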